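# Vent a vacuum lens canister

### The arm

A 6-joint arm with a two-finger parallel gripper is mounted at the origin on the work surface. World frame = base frame: x ahead of the robot, y to its left, z up, the work surface at z = 0. Lengths are in m, angles in rad, forces in N, time in s.
With the tool pointing down it reaches from about 0.325 to 0.875 m from the base axis. Payload 4.4 kg.
Tool frame: the origin (TCP) lies at the very end of the fingers, on their centre line; the grasp point (between the pads) lies 19 mm behind it; z points along the fingers, y is the direction in which the jaws open and shut (so a half turn about z gives the same grasp; the last joint's range is limited). The gripper opens to 85 mm and grips with 20 to 120 N. Pads are 22 mm wide; open, the fingers measure 114 mm over their backs; the gripper's body (76 mm by 85 mm) begins 54 mm behind the grasp point. The pads swing forward as they close: fully open they stand 13 mm farther back than shut.
Start: joints at [-1.452, 0.207, 1.542, -0, 1.393, -0.15], TCP at [0.153, -0.554, 0.231] pointing down, gripper open.
Joint ranges: [-2.73, 2.73], [-0.86, 2.22], [0.23, 2.46], [-1.11, 4.25], [0.08, 2.63], [-2.82, 2.82]. Speed limits (rad/s): [2.79, 2.79, 3.14, 3.14, 3.14, 3.14].

### API

Orientations are given as a unit quaternion [w, x, y, z].
In Python, from bench import monitor, eyes, job gives the robot as it stands.
- The arm moves only by the shell command python3 -m handwheel 'ROWS' [FORCE]. ROWS is JSON, a list that holds one entry, the list of rows, each a list of 7 numbers: the turn, a rotation vector about the tool's x, y, z in units of 6 degrees (1.0 is 6 degrees), then the shift along the tool's x, y, z in units of 40 mm (1.0 is 40 mm), then the opening, from -1 (shut) to 1 (fully open). In form: [[[wx, wy, wz, tx, ty, tz, claw], ...]]. A call has exactly 8 rows; each row shifts and turns the commanded pose from where the row before left it, along the tool's axes as they then stand; what a row does not reach is not made up. A row lasts 1/10 s, in which the tool goes at most 50 mm and 8.59 degrees, less where a joint would pass 70% of its speed; a pose out of reach is approached as far as the arm can. A call is refused whole if a number of a shift passes 1 or a number of a turn 1, either way. A call with a gripper value outside its range is refused whole. The fingers move at their own pace and stop on an object; FORCE is the grip in N (left out, the last holds). Time passes only in rows, so rows that do not move let the fingers close, or fill a call up. It gives the time, the measured TCP pose, the force and the opening at its end, in the units of the state.
- monitor.read_state(): the state, without advancing time (a new reading comes with each control period).
- eyes.camera(name): name is "side" or "top"; returns a dict with "pixels" (420x560x3 uint8, blue, green, red), "depth" (420x560 float32, m along the optical axis (not along the pixel's ray), 0 where there is no reading), "mtx" (3x3 intrinsics, pixels), "k1" (the pictures are not rectified: a ray, as slopes to the right and down, at radius r is drawn at 1 + k1 r^2 times it, then the intrinsics apply), "R" (3x3) and "t" (3): a world point X has camera coordinates R X + t. Camera axes: x right, y down, z forward; pixel columns grow to the right and rows downward; lengths in m; the calibration is good to about 2 mm. A picture is of the moment at which its call begins.
- job.sign_off(): hands the job in, once; it reports no verdict.
The state is a dict: "time": time; "q": joint angles; "qvel": joint speeds; "effort": joint torques, N m; "tcp_pos": TCP position; "tool_rot": TCP orientation; "force": force on the tool from outside, world axes, zero at the start; "wrist_torque": the same for the moment, N m; "opening": finger opening in m.
Only numpy, scipy, OpenCV 4.12 (cv2) and the standard library are available. Lean on these libraries where they do the work, as an engineer would, in place of code of your own. Each camera call takes 0.05 s, during which the arm holds its last target.

### The job

Vent the lens canister with the orange lid: unscrew the tiny knurled lock nut on its valve counter-clockwise, all the way up to its stop, then gently press the freed brass valve tip fully down, hold it down for two seconds, let it spring back, and leave the nut unscrewed. The valve sits in soft rubber and is delicate: feel for its tip, do not bend it over or press hard on it, and do not touch the blue-lidded canister or shift the other things on the desk.

Things in the scene. Friction and masses are not known exactly. Their poses are not given: they have to be found in the camera images.
- canister: upright aluminium canister with an ORANGE lid, fixed to the desk, 108 mm across, lid top 95 mm above its origin (centre of its underside). On the lid: a round vacuum gauge, 34 mm across and 10 mm tall, centred 26 mm along the body's -x, and the valve 22 mm along its +x.
- valve_foot (a point): centre of the valve's rubber grommet on the orange lid's top face; z runs up along the valve and leans with it (about 4 N per mm at the nut). Above it, 10 mm across, stands the brass stem, its top 26 mm + h up. The offset h differs each run, -8 to +8 mm, and is NOT measured: find it by feel. Nut and tip heights are given from this point.
- nut (a joint): turn of the knurled steel lock nut (13 mm across, 10 mm tall) in rad: 0 screwed down (underside 26.5 mm + h above the valve foot); grows counter-clockwise from above, climbing 6 mm per turn, to its stop at 4.2; starts at 0 to 0.3. Stiff: takes about 0.04 N m, stays where left. While it is down the tip is blocked and rigid. It rides on the pin.
- pin (a joint): travel in m of the brass valve tip (8 mm across, flat top 48.5 mm + h above the valve foot, 12 mm above the locked nut's top; does not rise with the nut): 0 up, 0.0035 fully down on a hard stop. A spring pushes it up: 2 N to start, 5 N at the bottom. More than 12 N on the tip bends it.
- vented: a like canister with a BLUE lid, same sizes, already vented; origin at the centre of its underside; must not be touched
- dust_cap: loose black valve dust cap standing on the desk, 16 mm across, 16 mm tall, origin under its centre
- lens_barrel: loose black lens barrel standing on the desk, 60 mm across, 50 mm tall, origin under its centre
- lens_ring: loose white lens ring, 64 mm across, 30 mm tall, origin under its centre
- case: loose black spectacle case, 150 x 60 x 35 mm, origin under its centre, long along its x
- tape_dispenser: loose black tape dispenser, 130 x 50 x 74 mm, origin under its centre, long along its x
- driver: loose screwdriver with yellow handle, 160 mm long, lying along its x
- carton: loose open cardboard box, 140 x 110 x 60 mm, origin under its centre
Mind the look-alikes: they are no part of the job. What is shaped like the canister but purple or turquoise is not meant.

How it is judged:
On the way, in this order (a step that is already met when the one before it is completed fails the run):
1. the lock nut is unscrewed to (nearly) its stop, at least 3.7 of 4.2 rad, with the tip not pressed down (value of joint nut above 3.7 rad and value of joint pin below 0.002 m), for 0.1 s.
2. the freed tip is pressed at least 3 mm down by the fingers and held there for 1.5 s (value of joint pin above 0.003 m and value of joint nut above 3.5 rad and contact force between the fingers and pin_c0 above 1 N), for 1.5 s.
At the end, for the whole second after the job is handed in: the lock nut is unscrewed (at least 3.5 rad), the tip has sprung back up (within 0.6 mm) and the valve stands upright (within 0.05 rad), untouched (value of joint nut above 3.5 rad and value of joint pin below 0.0006 m and angle between valve_foot's own z axis and vertical below 0.05 rad).
It fails at once if the valve tip is pressed with more than 12 N (contact force between the fingers and pin_c0 above 12 N).
It fails at once if the valve is bent over by more than 0.12 rad (angle between valve_foot's own z axis and vertical above 0.12 rad).
It fails at once if the robot touches the blue-lidded canister (contact force between any of the fingers, the arm and vented above 0.5 N).
It fails at once if a bystander is shifted by more than 15 mm (distance of any of dust_cap, lens_barrel, lens_ring, case, tape_dispenser, driver, carton from where it was at the start of the episode above 0.015 m).
It also fails if it takes over 72 s, if anything falls off the work surface, if the arm or the gripper's body presses on something with over 40 N, if the wrist force passes 120 N, or if a joint passes its speed limit or range.

## Working session

There is one attempt and no reset: what is moved stays moved. The work goes in short steps, Python scripts to look and compute and a shell command to move; the robot and the scene stay as the last step left them, time stands still between calls to the robot, and variables do not carry over. Pictures are saved under pics/ and viewed, and the job is handed in when it is done.

```bash
ls; mkdir -p pics
python3 - <<'E'
from bench import monitor, eyes
import cv2, numpy as np
s=monitor.read_state(); print(s)
for n in("top","side"):
    c=eyes.camera(n); cv2.imwrite(f"pics/{n}0.png",c["pixels"]); np.savez(f"pics/{n}0.npz",**c); print(n,c["mtx"],c["k1"],c["R"],c["t"])
E
```

```text
pics
{'time': 0.0, 'q': array([-1.45247053e+00,  2.07454410e-01,  1.54294847e+00, -2.16733323e-05,
        1.39350185e+00, -1.50516869e-01]), 'qvel': array([-0.00062785,  0.00049053, -0.00076202, -0.00122945, -0.00212527,
        0.00100509]), 'effort': array([-6.86071380e-04, -3.83036828e+01, -2.91593277e+01, -2.16911690e-04,
        1.05476001e-02,  1.68162529e-05]), 'tcp_pos': array([ 0.15261205, -0.55359382,  0.23010883]), 'tool_rot': array([-1.15605809e-03,  9.90978128e-01,  1.34018702e-01,  7.94302196e-06]), 'force': array([ 0.48692844, -1.28496235,  0.06117921]), 'wrist_torque': array([ 0.0013516 , -0.03958507, -0.05861618]), 'opening': 0.08556216362568206}
top [[495.95515144   0.         278.30190718]
 [  0.         495.95515144 213.45872232]
 [  0.           0.           1.        ]] -0.019844868722941264 [[ 0.0746441  -0.99720905  0.00154048]
 [-0.97525837 -0.07332319 -0.20855413]
 [ 0.20808501  0.01406497 -0.97800961]] [-0.02219872  0.54244727  1.39005196]
side [[509.79621503   0.         282.32089186]
 [  0.         509.79621503 219.21174575]
 [  0.           0.           1.        ]] -0.1350032534016909 [[-0.83944626 -0.54308951 -0.01958974]
 [-0.33597509  0.54697053 -0.76677505]
 [ 0.42714249 -0.63708478 -0.64161692]] [0.4802136  0.26261295 1.01888715]
```

View pics/top0.png

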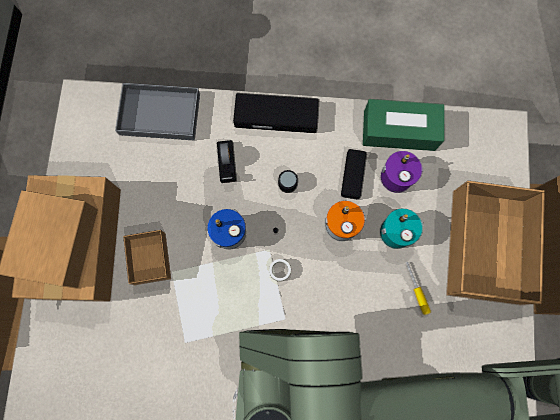

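View pics/side0.png

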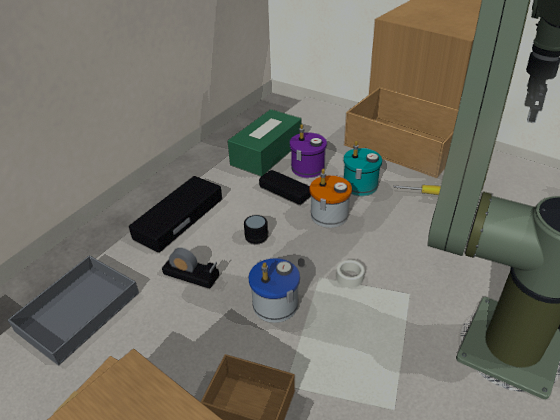

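The orange-lidded canister is at top (345,219) and side (330,190). The look-alikes are blue at top (227,229), turquoise at (402,228) and purple at (401,171). Only the orange one fits, so next I'll take an enlarged crop to confirm and measure it.

```bash
cat > h.py <<'E'
import numpy as np, cv2
def ray(c,u,v):
    K=c["mtx"];k1=float(c["k1"])
    D=np.array([k1,0,0,0,0.])
    p=cv2.undistortPoints(np.array([[[u,v]]],float),K,D)[0,0]
    d=c["R"].T@np.array([p[0],p[1],1.]); o=-c["R"].T@c["t"]; return o,d
def onz(c,u,v,z):
    o,d=ray(c,u,v); return o+d*(z-o[2])/d[2]
def proj(c,X):
    p=c["R"]@np.asarray(X,float)+c["t"]; a=p[:2]/p[2]; a=a*(1+float(c["k1"])*(a@a))
    return c["mtx"][:2,:2]@a+c["mtx"][:2,2]
def cloud(c):
    h,w=c["depth"].shape; v,u=np.mgrid[:h,:w]
    p=cv2.undistortPoints(np.stack([u,v],-1).reshape(-1,1,2).astype(float),c["mtx"],np.array([float(c["k1"]),0,0,0,0.])).reshape(h,w,2)
    P=np.dstack([p,np.ones((h,w))])*c["depth"][...,None]
    return (P-c["t"])@c["R"]
def tri(c1,p1,c2,p2):
    o1,d1=ray(c1,*p1);o2,d2=ray(c2,*p2)
    s=np.linalg.lstsq(np.stack([d1,-d2],1),o2-o1,rcond=None)[0]
    a=o1+d1*s[0];b=o2+d2*s[1]; return (a+b)/2,np.linalg.norm(a-b)
E
python3 - <<'E'
from h import *
for n,(x0,y0,x1,y1) in dict(top=(300,180,370,260),side=(295,155,365,230)).items():
    c=dict(np.load(f"pics/{n}0.npz")); im=c["pixels"]
    hsv=cv2.cvtColor(im,cv2.COLOR_BGR2HSV); m=cv2.inRange(hsv,(8,200,150),(18,255,255)); M=np.zeros_like(m);M[y0:y1,x0:x1]=m[y0:y1,x0:x1]
    pts=np.argwhere(M)[:,::-1].astype(np.int32); hull=cv2.convexHull(pts); e=cv2.fitEllipse(hull)
    print(n,len(pts),e,onz(c,*e[0],0.095))
    X=np.array([onz(c,*p[0],0.095) for p in hull.astype(float)]); cc,r=cv2.minEnclosingCircle(X[:,:2].astype(np.float32)); print(cc,r)
    P=cloud(c)[y0:y1,x0:x1].reshape(-1,3); print(P[:,2].max(), P[M[y0:y1,x0:x1].ravel()>0].mean(0))
    cv2.imwrite(f"pics/{n}0c.png",cv2.resize(im[y0:y1,x0:x1],None,fx=7,fy=7,interpolation=cv2.INTER_CUBIC))
E
```

```text
top 893 ((345.0849914550781, 218.9174346923828), (36.13070297241211, 37.11008834838867), 115.09003448486328) [ 0.53296291 -0.17209352  0.095     ]
(0.5336883664131165, -0.1716558188199997) 0.05323630943894386
1.4726479922454156 [ 0.53425327 -0.17076071  0.09917876]
side 529 ((330.2132568359375, 187.9426727294922), (25.055091857910156, 40.51233673095703), 91.72923278808594) [ 0.53200784 -0.16510848  0.095     ]
(0.5307402014732361, -0.16578465700149536) 0.055222999304533005
0.8645075497136773 [ 0.53156072 -0.15610573  0.09860586]
```

View pics/top0c.png

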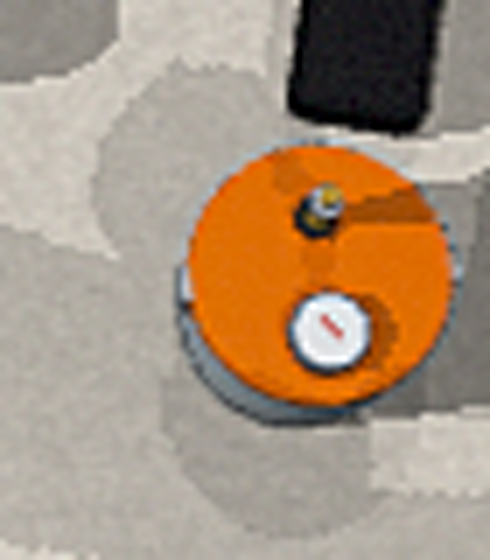

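View pics/side0c.png

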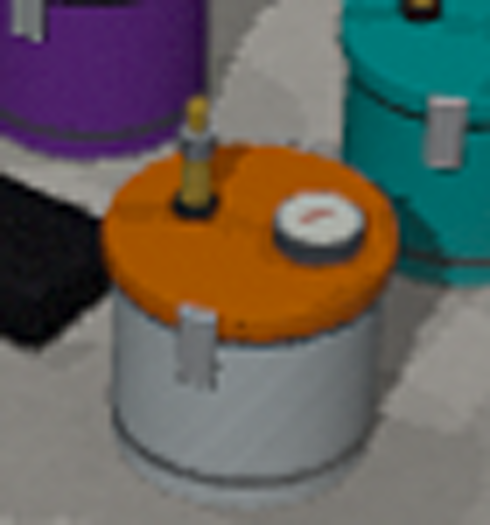

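The crops confirm the orange lid. Top crop: gauge at (331,332), grommet at about (316,220), tip at (330,192). Side crop: tip top at (197,100), nut at (197,140), grommet at (195,207). Next I'll triangulate the points.

Run:
```python
from h import *
T=dict(np.load("pics/top0.npz"));S=dict(np.load("pics/side0.npz"))
f=lambda x0,y0,p:(x0+p[0]/7-.43,y0+p[1]/7-.43)
t=lambda *p:f(300,180,p); s=lambda *p:f(295,155,p)
for n,a,b in [("tip",t(330,191),s(197,101)),("nut",t(324,203),s(197,140)),("grom",t(316,222),s(195,205)),("gauge",t(331,332),s(321,218)),("lid",(345.08,218.9),(330.2,187.94))]:
    print(n,tri(T,a,S,b))
print("gauge onz .105",onz(T,*t(331,332),.105),onz(S,*s(321,218),.105))
print("grom onz .097",onz(T,*t(316,222),.097),onz(S,*s(195,205),.097))
for n,c in (("t",T),("s",S)):
    P=cloud(c)
    for nm,p in [("tip",t(330,191) if n=="t" else s(197,101)),("nut",t(324,203)if n=="t" else s(197,140)),("g",t(331,332)if n=="t" else s(321,218)),("lid",t(240,270) if n=="t" else s(240,290))]:
        print(n,nm,P[int(round(p[1])),int(round(p[0]))])
```

```text
tip (array([ 0.55749573, -0.1691859 ,  0.14148227]), np.float64(0.00036020580936210256))
nut (array([ 0.55659225, -0.16904165,  0.12483825]), np.float64(0.0008214530485609875))
grom (array([ 0.55593654, -0.16955324,  0.09563504]), np.float64(0.0022227589986217244))
gauge (array([ 0.50894369, -0.17694905,  0.10329316]), np.float64(0.0010407684893091276))
lid (array([ 0.53502588, -0.172579  ,  0.08892265]), np.float64(0.0015186915923260254))
gauge onz .105 [ 0.50811199 -0.17689622  0.105     ] [ 0.50845499 -0.17474893  0.105     ]
grom onz .097 [ 0.55456183 -0.1697599   0.097     ] [ 0.5561894  -0.16772084  0.097     ]
t tip [ 0.55696582 -0.1700494   0.14152256]
t nut [ 0.5519595  -0.16801008  0.13791741]
t g [ 0.50753403 -0.17690308  0.10809821]
t lid [ 0.53297742 -0.14046102  0.0963271 ]
s tip [ 0.55680698 -0.16904712  0.14185644]
s nut [ 0.55476118 -0.16638271  0.1258915 ]
s g [ 0.50899507 -0.17351023  0.10467097]
s lid [ 0.52189126 -0.14082629  0.08913599]
```

Gauge to tip measures 48.8 mm against the expected 48 mm. The tip is at about (0.5565,-0.1693) with its top near z=0.1415, which puts h around -2 mm. I'll fly over at the present height.

```bash
python3 -m handwheel '[[[0,0,0,0.77,-0.41,0,1],[0,0,0,0.77,-0.41,0,0],[0,0,0,0.77,-0.41,0,-0.3],[0,0,0,0.77,-0.41,0,-0.3],[0,0,0,0.77,-0.41,0,-0.3],[0,0,0,0.77,-0.41,0,-0.3],[0,0,0,0.77,-0.41,0,-0.3],[0,0,0,0.77,-0.41,0,-0.3]]]' 20; python3 -c "
from bench import monitor;print(monitor.read_state()['q'].round(3))"
```

```text
time: 0.9
tcp_pos: [0.3561, -0.361, 0.2308]
tool_rot: [-0.0, 0.991, 0.134, -0.0]
force: [0.3, 0.0, 0.0]
opening: 0.0299
[-0.963  0.062  1.705  0.     1.375  0.339]
```

```bash
python3 -m handwheel '[[[0,0,0,0.763,-0.411,0,-0.3],[0,0,0,0.763,-0.411,0,-0.3],[0,0,0,0.763,-0.411,0,-0.3],[0,0,0,0.763,-0.411,0,-0.3],[0,0,0,0.763,-0.411,0,-0.3],[0,0,0,0.763,-0.411,0,-0.3],[0,0,0,0.763,-0.411,0,-0.3],[0,0,0,0.763,-0.411,0,-0.3]]]'; python3 -m handwheel '[[[0,0,1,0,0,0.1,-0.3],[0,0,1,0,0,0.1,-0.3],[0,0,1,0,0,0.1,-0.3],[0,0,1,0,0,0.1,-0.3],[0,0,1,0,0,0.1,-0.3],[0,0,1,0,0,0.1,-0.3],[0,0,1,0,0,0.1,-0.3],[0,0,1,0,0,0.1,-0.3]]]';python3 -m handwheel '[[[0,0,1,0,0,0.1,-0.3],[0,0,1,0,0,0.1,-0.3],[0,0,1,0,0,0.1,-0.3],[0,0,1,0,0,0.1,-0.3],[0,0,1,0,0,0.1,-0.3],[0,0,1,0,0,0.1,-0.3],[0,0,1,0,0,0,-0.3],[0,0,0,0,0,0,-0.3]]]'
python3 - <<'E'
from bench import monitor,eyes
from h import *
s=monitor.read_state(); print(s['q'].round(3),s['tcp_pos'],s['force'],s['tool_rot'])
for n in("top","side"):
    c=eyes.camera(n); np.savez(f"pics/{n}1.npz",**c); u,v=proj(c,s['tcp_pos']).round().astype(int);print(n,u,v); x0,y0=max(u-50,0),max(v-35,0)
    cv2.imwrite(f"pics/{n}1.png",cv2.resize(c["pixels"][y0:y0+90,x0:x0+100],None,fx=6,fy=6,interpolation=cv2.INTER_CUBIC)); print(x0,y0)
E
```

```text
time: 1.7
tcp_pos: [0.5564, -0.1695, 0.2307]
tool_rot: [-0.0, 0.991, 0.134, -0.0]
force: [0.2, 0.0, 0.4]
opening: 0.0295
time: 2.5
tcp_pos: [0.5554, -0.1706, 0.1984]
tool_rot: [-0.0, 0.959, -0.283, -0.001]
force: [-0.3, 1.0, 0.6]
opening: 0.0299
time: 3.3
tcp_pos: [0.5553, -0.1705, 0.1744]
tool_rot: [0.0, 0.796, -0.606, -0.001]
force: [0.3, -0.6, -0.5]
opening: 0.0298
[-0.447  0.271  1.584  0.     1.288  2.426] [ 0.55534934 -0.17053806  0.17444886] [ 0.30584045 -0.57028355 -0.47088611] [ 1.55289438e-04  7.95545408e-01 -6.05893425e-01 -7.98070286e-04]
top 349 205
299 170
side 324 158
274 123
```

View pics/top1.png

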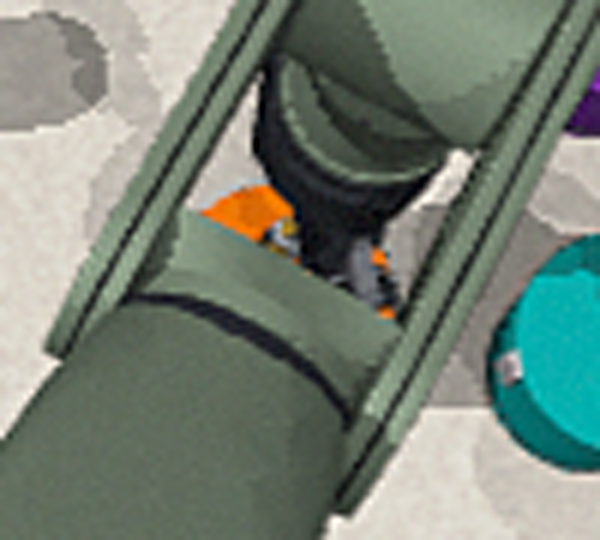

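View pics/side1.png

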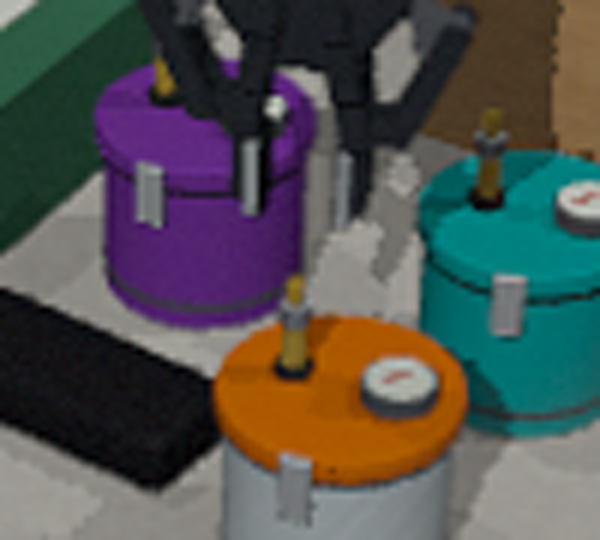

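In the side crop the fingers are at (253,215) and (345,222), and their midpoint agrees with the projected TCP. The valve at (293,280) lies almost directly below. I'll descend around it.

```bash
python3 -m handwheel '[[[0,0,0,-0.02,-0.037,0,-0.3],[0,0,0,0,0,0.2,-0.3],[0,0,0,0,0,0.2,-0.3],[0,0,0,0,0,0.2,-0.3],[0,0,0,0,0,0.2,-0.3],[0,0,0,0,0,0.1,-0.3],[0,0,0,0,0,0,-0.3],[0,0,0,0,0,0,-0.3]]]'
python3 - <<'E'
from bench import monitor,eyes
from h import *
s=monitor.read_state(); print(s['tcp_pos'],s['force'],s['wrist_torque'])
for n in("side",):
    c=eyes.camera(n); u,v=proj(c,s['tcp_pos']).round().astype(int);print(n,u,v); x0,y0=u-30,v-40
    cv2.imwrite(f"pics/{n}2.png",cv2.resize(c["pixels"][y0:y0+60,x0:x0+60],None,fx=10,fy=10,interpolation=cv2.INTER_CUBIC)); print(x0,y0)
E
```

```text
time: 4.2
tcp_pos: [0.5572, -0.1697, 0.1393]
tool_rot: [-0.0, 0.795, -0.606, 0.0]
force: [0.5, 0.1, -0.0]
opening: 0.0297
[ 0.55716764 -0.16966763  0.13929166] [ 0.5139562   0.13222778 -0.03877731] [-0.04180276 -0.00626217  0.00798053]
side 323 170
293 130
```

View pics/side2.png

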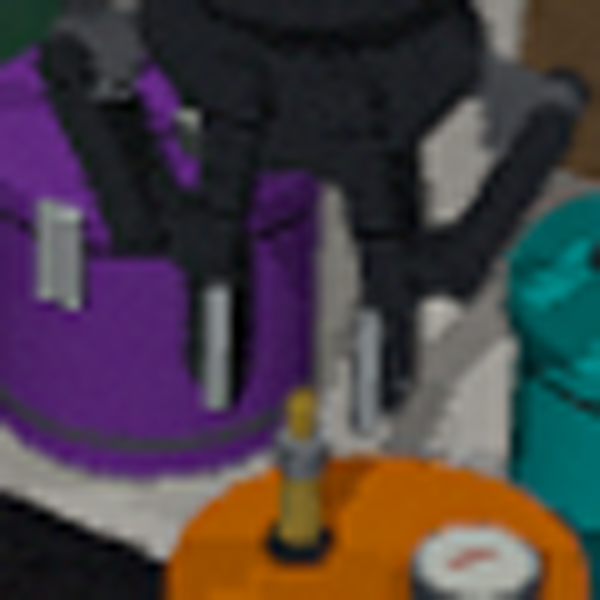

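The fingertips are at (215,408) and (365,432), with the brass tip between them at (301,390), about 1.5 mm toward -x. I'll shift slightly, descend to nut height and close on the nut.

```bash
python3 -m handwheel '[[[0,0,0,0,0.025,0.1,-0.3],[0,0,0,0,0,0.2,-0.3],[0,0,0,0,0,0.2,-0.3],[0,0,0,0,0,0.18,-0.3],[0,0,0,0,0,0,-0.3],[0,0,0,0,0,0,-0.3],[0,0,0,0,0,0,-0.3],[0,0,0,0,0,0,-0.3]]]'
python3 - <<'E'
from bench import monitor,eyes
from h import *
s=monitor.read_state(); print(s['tcp_pos'],s['force'],s['wrist_torque'])
for n in("side",):
    c=eyes.camera(n); u,v=proj(c,s['tcp_pos']).round().astype(int);print(n,u,v); x0,y0=u-30,v-40
    cv2.imwrite(f"pics/{n}3.png",cv2.resize(c["pixels"][y0:y0+60,x0:x0+60],None,fx=10,fy=10,interpolation=cv2.INTER_CUBIC)); print(x0,y0)
E
```

```text
time: 5.05
tcp_pos: [0.5565, -0.1701, 0.1125]
tool_rot: [-0.0, 0.795, -0.606, 0.0]
force: [-0.2, -0.1, 0.9]
opening: 0.0301
[ 0.55648023 -0.17005143  0.11254071] [-0.20291622 -0.14057163  0.91848223] [-0.00245479 -0.04147002 -0.03916692]
side 323 178
293 138
```

View pics/side3.png

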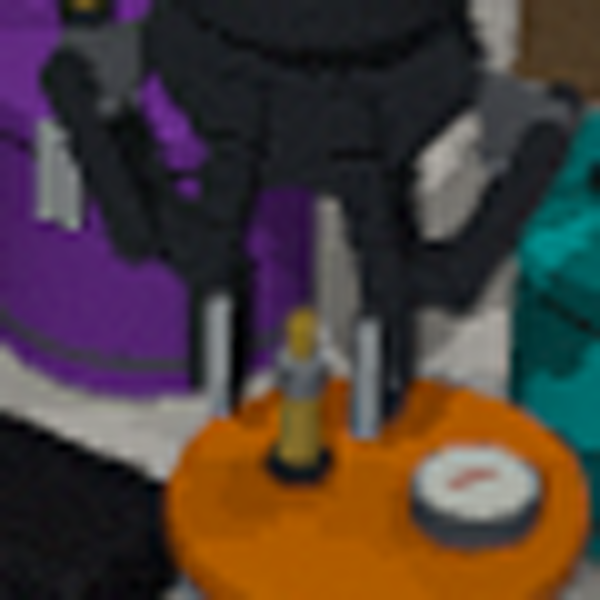

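The pads at x 220 and 366 bracket the nut at (301,375). I'll close gently and read the side force.

```bash
python3 -m handwheel '[[[0,0,0,0,0.015,0,-0.5],[0,0,0,0,0,0,-0.6],[0,0,0,0,0,0,-0.7],[0,0,0,0,0,0,-0.8],[0,0,0,0,0,0,-0.9],[0,0,0,0,0,0,-1],[0,0,0,0,0,0,-1],[0,0,0,0,0,0,-1]]]' 20
python3 - <<'E'
from bench import monitor,eyes
from h import *
s=monitor.read_state(); print(s['tcp_pos'],s['force'],s['wrist_torque'])
for n in("side",):
    c=eyes.camera(n); u,v=proj(c,s['tcp_pos']).round().astype(int);print(n,u,v); x0,y0=u-30,v-40
    cv2.imwrite(f"pics/{n}4.png",cv2.resize(c["pixels"][y0:y0+60,x0:x0+60],None,fx=10,fy=10,interpolation=cv2.INTER_CUBIC)); print(x0,y0)
s=monitor.read_state(); print(s['tcp_pos'],s['force'],s['wrist_torque'])
E
```

```text
time: 5.9
tcp_pos: [0.5559, -0.1701, 0.1123]
tool_rot: [-0.0, 0.795, -0.606, 0.0]
force: [1.7, 0.9, 0.3]
opening: 0.0116
[ 0.55585474 -0.17008423  0.11228601] [1.70534543 0.94357141 0.25710695] [ 0.06688049 -0.21506089  0.04438734]
side 323 179
293 139
[ 0.55585716 -0.17007968  0.11228993] [0.84958293 1.05364448 1.22035036] [ 0.12883992 -0.31764532 -0.01402126]
```

View pics/side4.png

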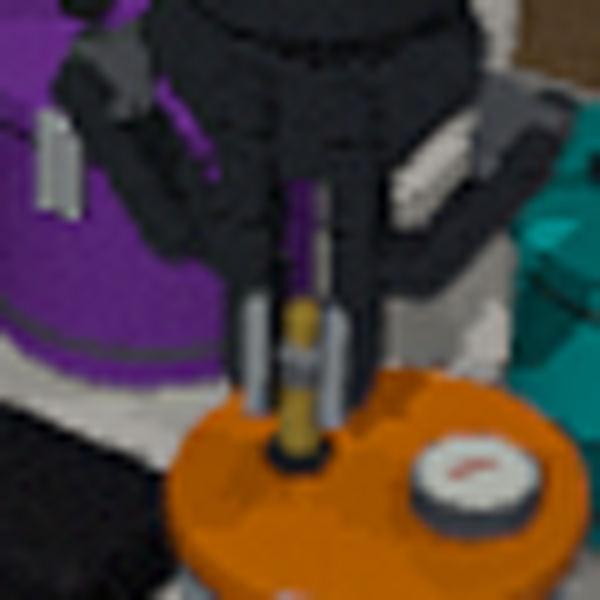

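The nut is gripped (opening 11.6 mm) and side forces are about 1 N, so the gripper is well centred. I'll start turning counter-clockwise, climbing 0.1 mm per row.

```bash
cat > r.py <<'E'
from bench import monitor
import numpy as np
s=monitor.read_state(); w,x,y,z=s['tool_rot']; psi=2*np.arctan2(y,x)
X=np.array([np.cos(psi),np.sin(psi)]);Y=np.array([np.sin(psi),-np.cos(psi)]);f=s['force']
print('psi',psi.round(3),'q6',s['q'][5].round(3),'pos',s['tcp_pos'].round(4),'F',f.round(2),'Ftool xy',(f[:2]@X).round(2),(f[:2]@Y).round(2),'T',s['wrist_torque'].round(3),'op',round(s['opening'],4))
E
python3 -m handwheel '[[[0,0,-0.5,0,0,0,-1],[0,0,-1,0,0,-0.0025,-1],[0,0,-1,0,0,-0.0025,-1],[0,0,-1,0,0,-0.0025,-1],[0,0,-1,0,0,-0.0025,-1],[0,0,-1,0,0,-0.0025,-1],[0,0,-0.5,0,0,-0.0025,-1],[0,0,0,0,0,0,-1]]]' 30 ; python3 r.py
```

```text
time: 6.75
tcp_pos: [0.556, -0.1699, 0.1129]
tool_rot: [-0.0, 0.944, -0.331, 0.0]
force: [3.2, 1.4, 0.3]
opening: 0.0113
psi -0.674 q6 1.799 pos [ 0.556  -0.1699  0.1129] F [3.2  1.4  0.32] Ftool xy 1.63 -3.09 T [ 0.127 -0.354 -0.016] op 0.0113
```

```bash
python3 -m handwheel '[[[0,0,-0.5,0.007,-0.015,0,-1],[0,0,-1,0,0,-0.0025,-1],[0,0,-1,0,0,-0.0025,-1],[0,0,-1,0,0,-0.0025,-1],[0,0,-1,0,0,-0.0025,-1],[0,0,-1,0,0,-0.0025,-1],[0,0,-1,0,0,-0.0025,-1],[0,0,-0.5,0,0,-0.0025,-1]]]'; python3 r.py
```

```text
time: 7.55
tcp_pos: [0.5562, -0.1697, 0.1136]
tool_rot: [0.0, 1.0, 0.03, 0.0]
force: [1.6, 0.8, 1.4]
opening: 0.0112
psi 0.061 q6 1.065 pos [ 0.5562 -0.1697  0.1136] F [1.56 0.81 1.42] Ftool xy 1.61 -0.71 T [ 0.174 -0.213 -0.012] op 0.0112
```

```bash
python3 -m handwheel '[[[0,0,-1,0.008,-0.003,-0.0025,-1],[0,0,-1,0,0,-0.0025,-1],[0,0,-1,0,0,-0.0025,-1],[0,0,-1,0,0,-0.0025,-1],[0,0,-1,0,0,-0.0025,-1],[0,0,-1,0,0,-0.0025,-1],[0,0,-1,0,0,-0.0025,-1],[0,0,-1,0,0,-0.0025,-1]]]'; python3 r.py
python3 -m handwheel '[[[0,0,-1,0,0,-0.0025,-1],[0,0,-1,0,0,-0.0025,-1],[0,0,-1,0,0,-0.0025,-1],[0,0,-1,0,0,-0.0025,-1],[0,0,-1,0,0,-0.0025,-1],[0,0,-1,0,0,-0.0025,-1],[0,0,-1,0,0,-0.0025,-1],[0,0,-1,0,0,-0.0025,-1]]]'; python3 r.py
```

```text
time: 8.35
tcp_pos: [0.5563, -0.1695, 0.1143]
tool_rot: [-0.0, 0.9, 0.435, -0.0]
force: [1.1, -0.1, 1.3]
opening: 0.0113
psi 0.9 q6 0.226 pos [ 0.5563 -0.1695  0.1143] F [ 1.08 -0.09  1.33] Ftool xy 0.6 0.9 T [ 0.173 -0.13  -0.066] op 0.0113
time: 9.15
tcp_pos: [0.5561, -0.1693, 0.115]
tool_rot: [-0.001, 0.646, 0.764, -0.0]
force: [-1.0, 0.9, 2.1]
opening: 0.011
psi 1.738 q6 -0.612 pos [ 0.5561 -0.1693  0.115 ] F [-1.    0.95  2.06] Ftool xy 1.1 -0.83 T [ 0.253 -0.078 -0.003] op 0.011
```

```bash
python3 -m handwheel '[[[0,0,-1,0,0,-0.0025,-1],[0,0,-1,0,0,-0.0025,-1],[0,0,-1,0,0,-0.0025,-1],[0,0,-1,0,0,-0.0025,-1],[0,0,-1,0,0,-0.0025,-1],[0,0,-1,0,0,-0.0025,-1],[0,0,-0.5,0,0,-0.0025,-1],[0,0,0,0,0,0,-1]]]'; python3 r.py
python3 -m handwheel '[[[0,0,-0.5,0,0,-0.002,-1],[0,0,-0.5,0,0,-0.002,-1],[0,0,-0.5,0,0,-0.002,-1],[0,0,-0.5,0,0,-0.002,-1],[0,0,-0.5,0,0,0,-1],[0,0,-0.5,0,0,0,-1],[0,0,-0.5,0,0,0,-1],[0,0,0,0,0,0,-1]]]'; python3 r.py
```

```text
time: 9.95
tcp_pos: [0.5559, -0.1693, 0.1156]
tool_rot: [-0.001, 0.356, 0.935, 0.0]
force: [-0.5, 1.5, 2.3]
opening: 0.0115
psi 2.414 q6 -1.288 pos [ 0.5559 -0.1693  0.1156] F [-0.48  1.49  2.33] Ftool xy 1.35 0.8 T [0.267 0.012 0.007] op 0.0115
time: 10.75
tcp_pos: [0.5559, -0.1694, 0.1158]
tool_rot: [-0.001, 0.18, 0.984, 0.0]
force: [-0.9, 1.3, 2.9]
opening: 0.0113
psi 2.78 q6 -1.654 pos [ 0.5559 -0.1694  0.1158] F [-0.91  1.29  2.91] Ftool xy 1.31 0.88 T [ 0.29   0.109 -0.003] op 0.0113
```

```bash
python3 -m handwheel '[[[0,0,-0.5,0,0,-0.0025,-1],[0,0,-0.5,0,0,-0.0025,-1],[0,0,-0.5,0,0,-0.0025,-1],[0,0,-0.5,0,0,0,-1],[0,0,-0.5,0,0,0,-1],[0,0,-0.5,0,0,0,-1],[0,0,0,0,0,0,-1],[0,0,0,0,0,0,-1]]]'; python3 r.py
python3 - <<'E'
from bench import monitor,eyes
from h import *
s=monitor.read_state()
for n in("side",):
    c=eyes.camera(n); u,v=proj(c,s['tcp_pos']).round().astype(int);print(n,u,v); x0,y0=u-30,v-40
    cv2.imwrite(f"pics/{n}5.png",cv2.resize(c["pixels"][y0:y0+60,x0:x0+60],None,fx=10,fy=10,interpolation=cv2.INTER_CUBIC)); print(x0,y0)
E
python3 r.py
```

```text
time: 11.55
tcp_pos: [0.5562, -0.1697, 0.1161]
tool_rot: [-0.0, 0.024, 1.0, -0.0]
force: [0.5, 0.6, 0.0]
opening: 0.0114
psi 3.094 q6 -1.968 pos [ 0.5562 -0.1697  0.1161] F [0.53 0.59 0.04] Ftool xy -0.5 0.61 T [0.051 0.017 0.01 ] op 0.0114
side 323 177
293 137
psi 3.094 q6 -1.968 pos [ 0.5562 -0.1697  0.116 ] F [ 0.39  0.95 -0.13] Ftool xy -0.34 0.97 T [ 0.035 -0.055  0.081] op 0.0115
```

View pics/side5.png

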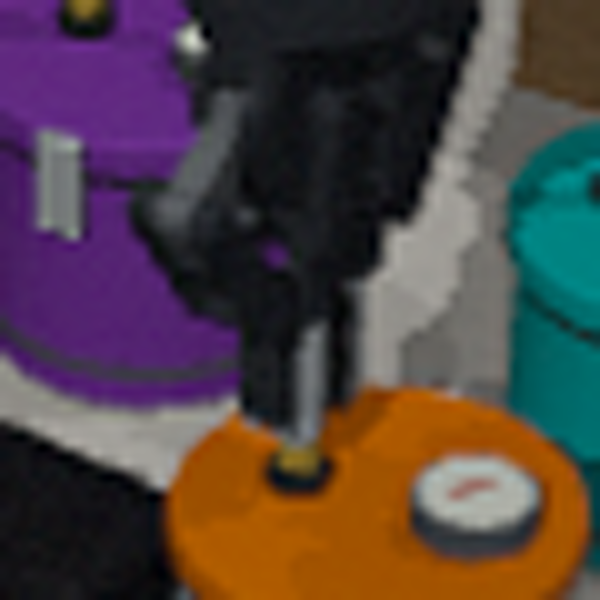

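The side loads dropped sharply, which fits the grip slipping at the stop; the total turn was 4.40 rad. I'll open, rise and check the nut's height.

```bash
python3 -m handwheel '[[[0,0,0,0,0,0,-0.3],[0,0,0,0,0,0,-0.3],[0,0,0,0,0,0,-0.3],[0,0,0,0,0,-0.3,-0.3],[0,0,0,0,0,-0.4,-0.3],[0,0,0,0,0,-0.4,-0.3],[0,0,0,0,0,-0.1,-0.3],[0,0,0,0,0,0,-0.3]]]' 20; python3 r.py
python3 - <<'E'
from bench import monitor,eyes
from h import *
s=monitor.read_state()
c=eyes.camera("side"); np.savez("pics/side6.npz",**c); x0,y0=295,135
a=c["pixels"][y0:y0+60,x0:x0+50]; b=np.load("pics/side0.npz")["pixels"][y0:y0+60,x0:x0+50]
cv2.imwrite(f"pics/side6.png",cv2.resize(np.hstack([b,a]),None,fx=8,fy=8,interpolation=cv2.INTER_CUBIC))
E
```

```text
time: 12.4
tcp_pos: [0.5573, -0.17, 0.1659]
tool_rot: [0.001, 0.023, 1.0, -0.001]
force: [0.3, -0.6, 1.0]
opening: 0.0296
psi 3.096 q6 -1.97 pos [ 0.5573 -0.17    0.1659] F [ 0.33 -0.59  0.95] Ftool xy -0.35 -0.58 T [-0.017  0.027 -0.035] op 0.0296
```

View pics/side6.png

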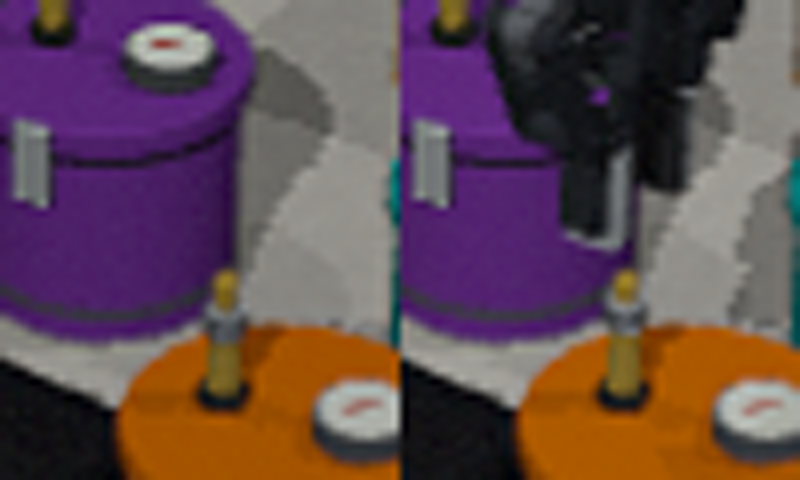

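Run:
```python
from h import *
for n in ("side0","side6"):
    c=dict(np.load(f"pics/{n}.npz")); hsv=cv2.cvtColor(c["pixels"],cv2.COLOR_BGR2HSV).astype(int)
    print(n); 
    for v in range(167,186): print(v,hsv[v,321:325,1], hsv[v,321:325,2])
    z=np.array([[z,proj(c,(0.5565,-0.1693,z))[1]] for z in(.12,.1245,.1285,.14)]);print(z)
```

```text
side0
167 [179 184 176  34] [77 72 58 60]
168 [181 106  63  28] [76 65 69 72]
169 [104 144 179 120] [ 71 119 138 113]
170 [ 79 182 186 125] [ 77 139 145 124]
171 [ 62 190 190  86] [ 74 118 117 113]
172 [ 44 185 195  78] [ 86 117 114 102]
173 [  4  98 137  13] [114 112 108  98]
174 [16  6 12 22] [109 118 106 114]
175 [33 22 19 22] [62 82 95 80]
176 [ 8 25 27 24] [64 90 85 73]
177 [108   6   6  44] [85 87 81 81]
178 [198 161 163 199] [107 106 108 100]
179 [170 172 178 189] [102 120 116 108]
180 [167 171 170 189] [107 121 117 109]
181 [183 185 179 190] [106 120 117 110]
182 [178 176 176 183] [112 123 119 103]
183 [178 180 183 170] [112 115 106  84]
184 [ 95 131 132 125] [35 64 62 43]
185 [ 92 132 122  55] [25 31 25 28]
[[1.20000000e-01 1.76140572e+02]
 [1.24500000e-01 1.74679985e+02]
 [1.28500000e-01 1.73376421e+02]
 [1.40000000e-01 1.69600875e+02]]
side6
167 [195 201 196  27] [81 75 61 65]
168 [175 106  64  34] [83 70 72 76]
169 [ 96 142 182 119] [ 77 126 147 120]
170 [ 67 188 184 124] [ 87 144 154 132]
171 [ 28 197 189  88] [101 124 124 116]
172 [ 13 114 131  50] [119 128 125 112]
173 [14 11  8 19] [110 138 127 124]
174 [16 20 18 29] [ 64  90 101  71]
175 [11 17 25 20] [72 91 92 76]
176 [73 24  2 11] [105  96 114 112]
177 [205 184 185 191] [127 119 123 112]
178 [192 174 179 187] [117 126 124 108]
179 [165 177 173 187] [110 127 124 116]
180 [162 175 175 185] [113 128 124 117]
181 [171 174 177 191] [116 129 124 119]
182 [174 175 176 178] [119 130 126 110]
183 [176 178 177 169] [119 123 115  89]
184 [ 74 129 131 103] [38 71 66 47]
185 [ 97 114 118  41] [29 29 28 25]
[[1.20000000e-01 1.76140572e+02]
 [1.24500000e-01 1.74679985e+02]
 [1.28500000e-01 1.73376421e+02]
 [1.40000000e-01 1.69600875e+02]]
```

The nut has visibly risen by about 1.1 px, or roughly 3.4 ± 0.4 mm. That doesn't clearly show it is at the stop, so I'll regrip and turn once more with a firmer grip to feel for it.

```bash
python3 -m handwheel '[[[0,0,1,0,0,0,-0.3],[0,0,1,0,0,0,-0.3],[0,0,1,0,0,0,-0.3],[0,0,1,0,0,0,-0.3],[0,0,1,0,0,0,-0.3],[0,0,1,0,0,0,-0.3],[0,0,1,0,0,0,-0.3],[0,0,0,0,0,0,-0.3]]]' ; python3 r.py
python3 -m handwheel '[[[0,0,0,0,0,0.2,-0.3],[0,0,0,0,0,0.2,-0.3],[0,0,0,0,0,0.3,-0.3],[0,0,0,0,0,0.3,-0.3],[0,0,0,0,0,0.2,-0.3],[0,0,0,0,0,0,-0.3],[0,0,0,0,0,0,-0.3],[0,0,0,0,0,0,-0.3]]]' ; python3 r.py
```

```text
time: 13.25
tcp_pos: [0.5556, -0.1693, 0.163]
tool_rot: [-0.001, 0.379, 0.925, 0.0]
force: [-0.6, -0.4, 0.1]
opening: 0.0298
psi 2.363 q6 -1.237 pos [ 0.5556 -0.1693  0.163 ] F [-0.55 -0.37  0.09] Ftool xy 0.13 -0.65 T [ 0.008 -0.002 -0.023] op 0.0298
time: 14.05
tcp_pos: [0.557, -0.1699, 0.1169]
tool_rot: [0.001, 0.379, 0.925, -0.0]
force: [-0.8, 0.8, -0.2]
opening: 0.0299
psi 2.363 q6 -1.237 pos [ 0.557  -0.1699  0.1169] F [-0.77  0.84 -0.17] Ftool xy 1.13 0.06 T [ 0.017 -0.023 -0.022] op 0.0299
```

```bash
python3 -m handwheel '[[[0,0,0,0,0,0,-0.5],[0,0,0,0,0,0,-0.6],[0,0,0,0,0,0,-0.7],[0,0,0,0,0,0,-0.8],[0,0,0,0,0,0,-1],[0,0,0,0,0,0,-1],[0,0,0,0,0,0,-1],[0,0,0,0,0,0,-1]]]' 40 ; python3 r.py
python3 -m handwheel '[[[0,0,-0.5,0,0,0,-1],[0,0,-0.5,0,0,0,-1],[0,0,-0.5,0,0,0,-1],[0,0,-0.5,0,0,0,-1],[0,0,0,0,0,0,-1],[0,0,0,0,0,0,-1],[0,0,0,0,0,0,-1],[0,0,0,0,0,0,-1]]]' ; python3 r.py
```

```text
time: 14.85
tcp_pos: [0.5566, -0.1698, 0.1165]
tool_rot: [0.0, 0.379, 0.925, -0.0]
force: [0.3, -0.5, 1.1]
opening: 0.0105
psi 2.363 q6 -1.237 pos [ 0.5566 -0.1698  0.1165] F [ 0.26 -0.52  1.12] Ftool xy -0.55 -0.19 T [-0.082  0.02  -0.028] op 0.0105
time: 15.65
tcp_pos: [0.5566, -0.1697, 0.1164]
tool_rot: [0.0, 0.281, 0.96, 0.0]
force: [-1.2, -0.9, 2.2]
opening: 0.0109
psi 2.572 q6 -1.446 pos [ 0.5566 -0.1697  0.1164] F [-1.22 -0.91  2.18] Ftool xy 0.53 -1.42 T [-0.054 -0.053  0.039] op 0.0109
```

```bash
python3 -m handwheel '[[[0,0,-0.5,0,0,0,-1],[0,0,-0.5,0,0,0,-1],[0,0,-0.5,0,0,0,-1],[0,0,-0.5,0,0,0,-1],[0,0,-0.5,0,0,0,-1],[0,0,-0.5,0,0,0,-1],[0,0,-0.5,0,0,0,-1],[0,0,-0.5,0,0,0,-1]]]' ; python3 r.py
python3 -m handwheel '[[[0,0,-0.5,0,0,0,-1],[0,0,-0.5,0,0,0,-1],[0,0,-0.5,0,0,0,-1],[0,0,-0.5,0,0,0,-1],[0,0,-0.5,0,0,0,-1],[0,0,-0.5,0,0,0,-1],[0,0,-0.5,0,0,0,-1],[0,0,-0.5,0,0,0,-1]]]' ; python3 r.py
```

```text
time: 16.45
tcp_pos: [0.557, -0.1695, 0.1165]
tool_rot: [0.001, 0.074, 0.997, 0.0]
force: [0.8, -0.2, 1.6]
opening: 0.0106
psi 2.993 q6 -1.867 pos [ 0.557  -0.1695  0.1165] F [ 0.83 -0.2   1.6 ] Ftool xy -0.85 -0.07 T [-0.001 -0.242 -0.02 ] op 0.0106
time: 17.25
tcp_pos: [0.557, -0.1692, 0.1164]
tool_rot: [0.001, -0.134, 0.991, 0.0]
force: [1.1, 0.2, 2.0]
opening: 0.0112
psi 3.411 q6 -2.285 pos [ 0.557  -0.1692  0.1164] F [1.05 0.16 1.99] Ftool xy -1.06 -0.12 T [ 0.133 -0.206 -0.416] op 0.0112
```

The wrist torque about z jumped to -0.42 N m, so the nut is hard against its stop; the earlier pass had slipped a little short. I'll release, rise and close the fingers for pressing.

```bash
python3 -m handwheel '[[[0,0,0,0,0,0,-0.3],[0,0,0,0,0,0,-0.3],[0,0,0,0,0,0,-0.3],[0,0,0,0,0,-0.3,-0.3],[0,0,0,0,0,-0.4,-0.3],[0,0,0,0,0,-0.3,-0.3],[0,0,0,0,0,0,-1],[0,0,0,0,0,0,-1]]]' 20; python3 r.py
python3 -m handwheel '[[[0,0,0,0,0,0,-1],[0,0,0,0,0,0,-1],[0,0,0,0,0,0,-1],[0,0,0,0,0,0,-1],[0,0,0,0,0,0,-1],[0,0,0,0,0,0,-1],[0,0,0,0,0,0,-1],[0,0,0,0,0,0,-1]]]'; python3 r.py
python3 - <<'E'
from bench import monitor,eyes
from h import *
c=eyes.camera("side"); np.savez("pics/side7.npz",**c); x0,y0=295,135
a=c["pixels"][y0:y0+60,x0:x0+50]; b=np.load("pics/side6.npz")["pixels"][y0:y0+60,x0:x0+50]
cv2.imwrite(f"pics/side7.png",cv2.resize(np.hstack([b,a]),None,fx=8,fy=8,interpolation=cv2.INTER_CUBIC))
hsv=cv2.cvtColor(c["pixels"],cv2.COLOR_BGR2HSV).astype(int)
for v in range(167,180): print(v,hsv[v,321:325,1])
E
python3 r.py
```

```text
time: 18.05
tcp_pos: [0.5567, -0.1698, 0.1569]
tool_rot: [0.0, -0.134, 0.991, -0.0]
force: [-0.7, -0.2, -1.0]
opening: 0.0013
psi 3.41 q6 -2.284 pos [ 0.5567 -0.1698  0.1569] F [-0.67 -0.19 -1.04] Ftool xy 0.69 -0.0 T [-0.016 -0.019 -0.03 ] op 0.0013
time: 18.85
tcp_pos: [0.5564, -0.1696, 0.1563]
tool_rot: [0.0, -0.134, 0.991, -0.0]
force: [0.1, -0.7, -0.4]
opening: -0.0
psi 3.41 q6 -2.284 pos [ 0.5564 -0.1696  0.1563] F [ 0.13 -0.69 -0.38] Ftool xy 0.06 -0.7 T [ 0.018  0.072 -0.026] op -0.0
167 [192 200 183  25]
168 [180 144  59  31]
169 [126 138 182 113]
170 [ 65 183 187 124]
171 [ 30 190 193  91]
172 [ 11 114 132  57]
173 [15 11 10 20]
174 [25 21 20 23]
175 [10 20 23 26]
176 [74 52 14 36]
177 [205 183 180 206]
178 [196 173 175 185]
179 [170 170 180 181]
psi 3.41 q6 -2.284 pos [ 0.5564 -0.1696  0.1563] F [0.23 0.11 0.72] Ftool xy -0.25 0.05 T [ 0.043  0.026 -0.011] op 0.0003
```

View pics/side7.png

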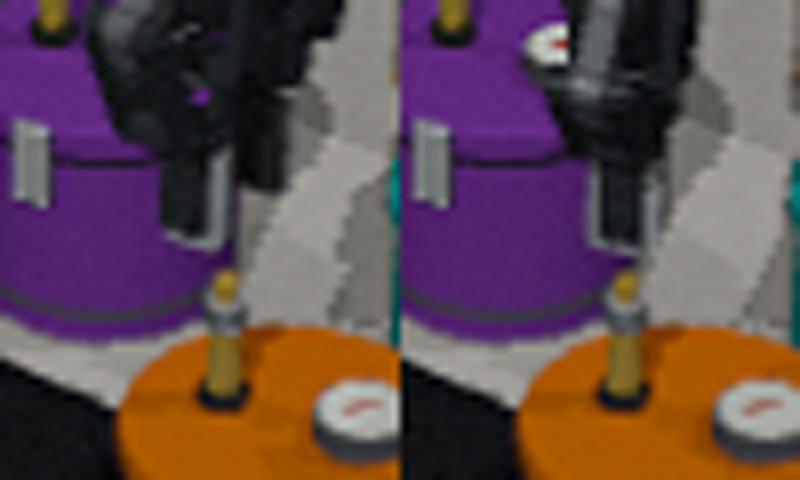

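The nut stays raised with 8 mm of bare tip above it, and the closed fingers are right over the brass tip at (625,275). I'll feel downward in small steps.

```bash
python3 -m handwheel '[[[0,0,0,0,0,0.05,-1],[0,0,0,0,0,0.05,-1],[0,0,0,0,0,0.05,-1],[0,0,0,0,0,0.05,-1],[0,0,0,0,0,0.03,-1],[0,0,0,0,0,0,-1],[0,0,0,0,0,0,-1],[0,0,0,0,0,0,-1]]]'; python3 r.py
python3 -m handwheel '[[[0,0,0,0,0,0.0075,-1],[0,0,0,0,0,0.0075,-1],[0,0,0,0,0,0.0075,-1],[0,0,0,0,0,0.0075,-1],[0,0,0,0,0,0.0075,-1],[0,0,0,0,0,0.0075,-1],[0,0,0,0,0,0,-1],[0,0,0,0,0,0,-1]]]'; python3 r.py
```

```text
time: 19.7
tcp_pos: [0.5565, -0.1697, 0.1472]
tool_rot: [0.0, -0.134, 0.991, -0.0]
force: [-0.6, -0.0, -0.7]
opening: 0.0001
psi 3.41 q6 -2.284 pos [ 0.5565 -0.1697  0.1472] F [-0.58 -0.   -0.74] Ftool xy 0.56 0.15 T [-0.018  0.019 -0.038] op 0.0001
time: 20.5
tcp_pos: [0.5564, -0.1696, 0.1453]
tool_rot: [-0.0, -0.134, 0.991, 0.0]
force: [-0.0, -0.8, -0.4]
opening: -0.0002
psi 3.41 q6 -2.284 pos [ 0.5564 -0.1696  0.1453] F [-0.02 -0.78 -0.39] Ftool xy 0.23 -0.75 T [-0.023  0.022  0.024] op -0.0002
```

```bash
python3 -m handwheel '[[[0,0,0,0,0,0.0075,-1],[0,0,0,0,0,0.0075,-1],[0,0,0,0,0,0.0075,-1],[0,0,0,0,0,0.0075,-1],[0,0,0,0,0,0.0075,-1],[0,0,0,0,0,0.0075,-1],[0,0,0,0,0,0,-1],[0,0,0,0,0,0,-1]]]'; python3 r.py
```

```text
time: 21.3
tcp_pos: [0.5564, -0.1696, 0.1435]
tool_rot: [0.0, -0.134, 0.991, -0.0]
force: [0.8, 1.2, 0.6]
opening: 0.0001
psi 3.41 q6 -2.284 pos [ 0.5564 -0.1696  0.1435] F [0.75 1.15 0.59] Ftool xy -1.03 0.91 T [-0.041  0.053 -0.043] op 0.0001
```

```bash
python3 -m handwheel '[[[0,0,0,0,0,0.0075,-1],[0,0,0,0,0,0.0075,-1],[0,0,0,0,0,0.0075,-1],[0,0,0,0,0,0.0075,-1],[0,0,0,0,0,0,-1],[0,0,0,0,0,0,-1],[0,0,0,0,0,0,-1],[0,0,0,0,0,0,-1]]]'; python3 r.py
```

```text
time: 22.1
tcp_pos: [0.5566, -0.1697, 0.1424]
tool_rot: [0.0, -0.134, 0.991, -0.0]
force: [0.1, -0.6, 2.5]
opening: -0.0005
psi 3.41 q6 -2.284 pos [ 0.5566 -0.1697  0.1424] F [ 0.15 -0.64  2.5 ] Ftool xy 0.03 -0.66 T [0.026 0.013 0.013] op -0.0005
```

Contact: 2.5 N at TCP z=0.1424, which puts h near -1 mm. I'll press on in small steps.

```bash
python3 -m handwheel '[[[0,0,0,0,0,0.0075,-1],[0,0,0,0,0,0.0075,-1],[0,0,0,0,0,0.0075,-1],[0,0,0,0,0,0.0075,-1],[0,0,0,0,0,0,-1],[0,0,0,0,0,0,-1],[0,0,0,0,0,0,-1],[0,0,0,0,0,0,-1]]]'; python3 r.py
```

```text
time: 22.9
tcp_pos: [0.5565, -0.1697, 0.1412]
tool_rot: [0.0, -0.134, 0.991, -0.0]
force: [-0.8, -0.5, 3.4]
opening: -0.0001
psi 3.41 q6 -2.284 pos [ 0.5565 -0.1697  0.1412] F [-0.77 -0.5   3.44] Ftool xy 0.87 -0.27 T [-0.079  0.015  0.015] op -0.0001
```

```bash
python3 -m handwheel '[[[0,0,0,0,0,0.0075,-1],[0,0,0,0,0,0.0075,-1],[0,0,0,0,0,0.0075,-1],[0,0,0,0,0,0,-1],[0,0,0,0,0,0,-1],[0,0,0,0,0,0,-1],[0,0,0,0,0,0,-1],[0,0,0,0,0,0,-1]]]'; python3 r.py
```

```text
time: 23.7
tcp_pos: [0.5565, -0.1696, 0.1402]
tool_rot: [0.0, -0.134, 0.991, -0.0]
force: [0.6, 0.0, 3.6]
opening: -0.0003
psi 3.41 q6 -2.284 pos [ 0.5565 -0.1696  0.1402] F [0.58 0.02 3.56] Ftool xy -0.57 -0.14 T [ 0.007  0.014 -0.019] op -0.0003
```

```bash
python3 -m handwheel '[[[0,0,0,0,0,0.005,-1],[0,0,0,0,0,0.005,-1],[0,0,0,0,0,0.005,-1],[0,0,0,0,0,0,-1],[0,0,0,0,0,0,-1],[0,0,0,0,0,0,-1],[0,0,0,0,0,0,-1],[0,0,0,0,0,0,-1]]]'; python3 r.py
```

```text
time: 24.5
tcp_pos: [0.5565, -0.1697, 0.1397]
tool_rot: [0.0, -0.134, 0.991, -0.0]
force: [0.5, -0.2, 5.5]
opening: 0.0001
psi 3.41 q6 -2.284 pos [ 0.5565 -0.1697  0.1397] F [ 0.49 -0.18  5.51] Ftool xy -0.42 -0.3 T [-0.019  0.016 -0.012] op 0.0001
```

```bash
python3 -m handwheel '[[[0,0,0,0,0,0.005,-1],[0,0,0,0,0,0,-1],[0,0,0,0,0,0,-1],[0,0,0,0,0,0,-1],[0,0,0,0,0,0,-1],[0,0,0,0,0,0,-1],[0,0,0,0,0,0,-1],[0,0,0,0,0,0,-1]]]'; python3 r.py
```

```text
time: 25.3
tcp_pos: [0.5566, -0.1697, 0.1396]
tool_rot: [0.0, -0.134, 0.991, -0.0]
force: [-0.9, -0.3, 5.2]
opening: 0.0002
psi 3.41 q6 -2.284 pos [ 0.5566 -0.1697  0.1396] F [-0.86 -0.28  5.2 ] Ftool xy 0.9 -0.05 T [-0.035 -0.014  0.061] op 0.0002
```

```bash
python3 -m handwheel '[[[0,0,0,0,0,0.005,-1],[0,0,0,0,0,0,-1],[0,0,0,0,0,0,-1],[0,0,0,0,0,0,-1],[0,0,0,0,0,0,-1],[0,0,0,0,0,0,-1],[0,0,0,0,0,0,-1],[0,0,0,0,0,0,-1]]]'; python3 r.py
```

```text
time: 26.1
tcp_pos: [0.5567, -0.1697, 0.1396]
tool_rot: [0.0, -0.134, 0.991, -0.0]
force: [-0.7, 0.3, 6.0]
opening: 0.0003
psi 3.41 q6 -2.284 pos [ 0.5567 -0.1697  0.1396] F [-0.67  0.31  5.95] Ftool xy 0.57 0.47 T [-0.004  0.037 -0.011] op 0.0003
```

z has stalled at 0.1396 while the command moved on, so the tip is on its hard stop at about 6 N. I'll add one small nudge and hold for about 2.4 s.

```bash
python3 -m handwheel '[[[0,0,0,0,0,0.005,-1],[0,0,0,0,0,0,-1],[0,0,0,0,0,0,-1],[0,0,0,0,0,0,-1],[0,0,0,0,0,0,-1],[0,0,0,0,0,0,-1],[0,0,0,0,0,0,-1],[0,0,0,0,0,0,-1]]]'; python3 r.py; python3 -m handwheel '[[[0,0,0,0,0,0,-1],[0,0,0,0,0,0,-1],[0,0,0,0,0,0,-1],[0,0,0,0,0,0,-1],[0,0,0,0,0,0,-1],[0,0,0,0,0,0,-1],[0,0,0,0,0,0,-1],[0,0,0,0,0,0,-1]]]'; python3 r.py
```

```text
time: 26.9
tcp_pos: [0.5567, -0.1697, 0.1396]
tool_rot: [0.0, -0.134, 0.991, -0.0]
force: [-0.4, 0.1, 7.2]
opening: 0.0002
psi 3.41 q6 -2.284 pos [ 0.5567 -0.1697  0.1396] F [-0.36  0.13  7.16] Ftool xy 0.31 0.22 T [0.089 0.067 0.007] op 0.0002
time: 27.7
tcp_pos: [0.5568, -0.1697, 0.1396]
tool_rot: [0.0, -0.134, 0.991, -0.0]
force: [0.1, 0.5, 7.1]
opening: -0.0001
psi 3.41 q6 -2.284 pos [ 0.5568 -0.1697  0.1396] F [0.06 0.45 7.11] Ftool xy -0.18 0.42 T [0.046 0.045 0.024] op -0.0001
```

7.1 N, above the 5 N spring force, and contact started about 3.5 mm above this point, which matches full travel. I'll hold a little longer, then rise straight up.

```bash
python3 -m handwheel '[[[0,0,0,0,0,0,-1],[0,0,0,0,0,0,-1],[0,0,0,0,0,0,-1],[0,0,0,0,0,0,-1],[0,0,0,0,0,0,-1],[0,0,0,0,0,0,-1],[0,0,0,0,0,0,-1],[0,0,0,0,0,0,-1]]]'; python3 r.py; python3 -m handwheel '[[[0,0,0,0,0,-0.03,-1],[0,0,0,0,0,-0.05,-1],[0,0,0,0,0,-0.1,-1],[0,0,0,0,0,-0.3,-1],[0,0,0,0,0,-0.5,-1],[0,0,0,0,0,-0.5,-1],[0,0,0,0,0,-0.3,-1],[0,0,0,0,0,0,-1]]]'; python3 r.py
python3 - <<'E'
from bench import monitor,eyes
from h import *
c=eyes.camera("side"); x0,y0=295,135
a=c["pixels"][y0:y0+60,x0:x0+50]; b=np.load("pics/side7.npz")["pixels"][y0:y0+60,x0:x0+50]
cv2.imwrite(f"pics/side8.png",cv2.resize(np.hstack([b,a]),None,fx=8,fy=8,interpolation=cv2.INTER_CUBIC))
cv2.imwrite("pics/side8f.png",c["pixels"])
hsv=cv2.cvtColor(c["pixels"],cv2.COLOR_BGR2HSV).astype(int)
for v in range(167,180): print(v,hsv[v,321:325,1])
E
```

```text
time: 28.5
tcp_pos: [0.5567, -0.1697, 0.1396]
tool_rot: [0.0, -0.134, 0.991, -0.0]
force: [-1.1, 0.2, 6.6]
opening: -0.0004
psi 3.41 q6 -2.284 pos [ 0.5567 -0.1697  0.1396] F [-1.1   0.15  6.64] Ftool xy 1.02 0.44 T [ 0.117  0.062 -0.006] op -0.0004
time: 29.3
tcp_pos: [0.5576, -0.1702, 0.2126]
tool_rot: [0.002, -0.134, 0.991, -0.001]
force: [0.1, -0.8, 0.6]
opening: -0.0003
psi 3.41 q6 -2.284 pos [ 0.5576 -0.1702  0.2126] F [ 0.11 -0.78  0.58] Ftool xy 0.11 -0.78 T [0.017 0.    0.026] op -0.0003
167 [186 200 181  24]
168 [174 103  53  34]
169 [ 97 144 181 120]
170 [ 71 187 183 124]
171 [ 30 191 194  93]
172 [ 13 112 131  53]
173 [17  7  8 20]
174 [26 21 20 23]
175 [ 7 20 20 23]
176 [75 49 11 34]
177 [212 182 178 205]
178 [191 175 176 194]
179 [165 175 172 182]
```

View pics/side8.png

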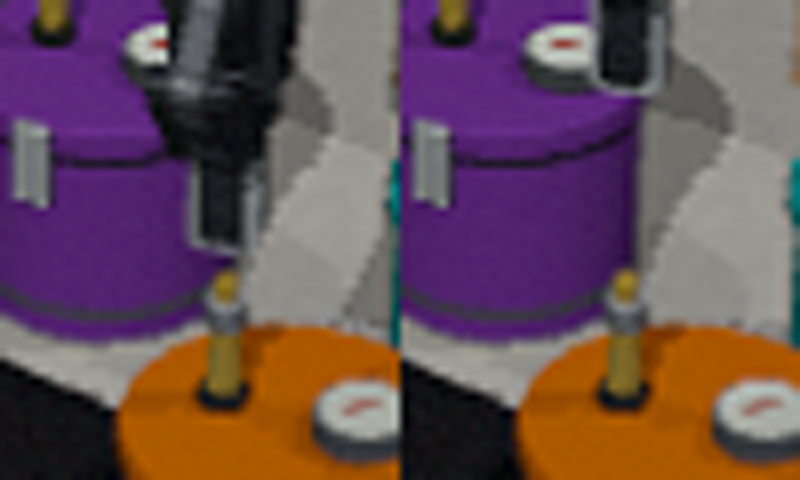

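View pics/side8f.png

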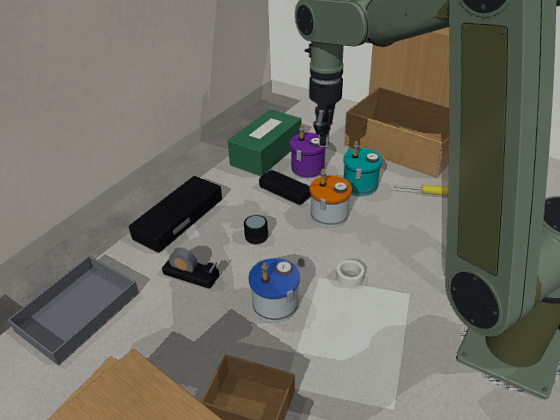

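The tip is back up, the valve is upright and the bystanders look unmoved. Before handing in I'll check the nut's rise at subpixel level, because my earlier rough figure was a little low.

Run:
```python
from bench import eyes
from h import *
c0=dict(np.load("pics/side0.npz"))
c6=dict(np.load("pics/side6.npz"));c7=dict(np.load("pics/side7.npz"));c8=eyes.camera("side");np.savez("pics/side9.npz",**c8)
for n,c in(("0",c0),("6",c6),("7",c7),("9",c8)):
    p=c["pixels"].astype(float); d=(p[...,2]-p[...,0])/p.sum(-1)
    col=d[:,322:324].mean(1)
    prof=col[169:181]; print(n,prof.round(2))
    # nut = low chroma; subpixel half-level crossings
    lvl=.5*col[171:172].mean()
    up=col[170:175];k=np.argmax(up<lvl); top=170+k-1+(up[k-1]-lvl)/(up[k-1]-up[k])
    dn=col[174:180];k=np.argmax(dn>lvl); bot=174+k-1+(lvl-dn[k-1])/(dn[k]-dn[k-1])
    B=(p[...,2]-p[...,0])[:,322:324].mean(1); print('  top',top.round(2),'bot',bot.round(2),'RB',B[169:181].round())
print(proj(c0,(.5565,-.1693,.127))-proj(c0,(.5565,-.1693,.131)))
```

```text
0 [ 0.29  0.34  0.36  0.36  0.19  0.   -0.03 -0.04  0.    0.29  0.32  0.31]
  top 173.07 bot 177.62 RB [ 82. 102.  88.  86.  50.   1.  -7.  -9.   0.  68.  81.  80.]
6 [ 0.29  0.35  0.37  0.2  -0.   -0.03 -0.03  0.01  0.35  0.32  0.32  0.32]
  top 172.08 bot 176.51 RB [ 88. 108.  94.  60.  -1.  -7.  -8.   4.  88.  86.  86.  86.]
7 [ 0.29  0.35  0.37  0.2  -0.   -0.03 -0.03  0.05  0.34  0.32  0.32  0.32]
  top 172.1 bot 176.47 RB [ 72. 104.  94.  60.  -0.  -8.  -8.  11.  86.  86.  86.  86.]
9 [ 0.3   0.34  0.37  0.2   0.   -0.02 -0.03  0.05  0.34  0.31  0.32  0.31]
  top 172.07 bot 176.48 RB [ 86. 106.  93.  59.   0.  -6.  -8.  10.  86.  84.  84.  82.]
[-0.04770723  1.30667247]<stdin>:6: RuntimeWarning: invalid value encountered in divide
```

The edges disagree: the top edge gives about 0.95 px (2.9 mm) and the bottom edge about 1.28 px (3.9 mm). The stop torque says the nut is fully up. There's plenty of time, so I'll regrip and feel for the stop with finer readings.

```bash
python3 -m handwheel '[[[0,0,1,0,0,0.2,-0.3],[0,0,1,0,0,0.2,-0.3],[0,0,1,0,0,0.2,-0.3],[0,0,1,0,0,0.2,-0.3],[0,0,1,0,0,0.1,-0.3],[0,0,1,0,0,0.1,-0.3],[0,0,1,0,0,0,-0.3],[0,0,0,0,0,0,-0.3]]]' ; python3 r.py
python3 -m handwheel '[[[0,0,0,0,0,0.3,-0.3],[0,0,0,0,0,0.3,-0.3],[0,0,0,0,0,0.3,-0.3],[0,0,0,0,0,0.3,-0.3],[0,0,0,0,0,0.16,-0.3],[0,0,0,0,0,0,-0.3],[0,0,0,0,0,0,-0.3],[0,0,0,0,0,0,-0.5]]]' ; python3 r.py
```

```text
time: 30.2
tcp_pos: [0.5552, -0.1691, 0.1682]
tool_rot: [-0.002, 0.23, 0.973, 0.0]
force: [-0.0, -0.3, -0.9]
opening: 0.03
psi 2.678 q6 -1.551 pos [ 0.5552 -0.1691  0.1682] F [-0.03 -0.26 -0.86] Ftool xy -0.09 -0.25 T [ 0.004 -0.034 -0.009] op 0.03
time: 31.0
tcp_pos: [0.5571, -0.1699, 0.1166]
tool_rot: [0.001, 0.23, 0.973, -0.0]
force: [-0.3, 0.2, 1.0]
opening: 0.0212
psi 2.677 q6 -1.551 pos [ 0.5571 -0.1699  0.1166] F [-0.32  0.16  1.02] Ftool xy 0.36 -0.0 T [ 0.038 -0.004 -0.022] op 0.0212
```

```bash
python3 -m handwheel '[[[0,0,0,0,0,0,-0.6],[0,0,0,0,0,0,-0.7],[0,0,0,0,0,0,-0.8],[0,0,0,0,0,0,-1],[0,0,0,0,0,0,-1],[0,0,0,0,0,0,-1],[0,0,0,0,0,0,-1],[0,0,0,0,0,0,-1]]]' 50 ; python3 r.py
python3 -m handwheel '[[[0,0,0,0,0,0,-1],[0,0,0,0,0,0,-1],[0,0,0,0,0,0,-1],[0,0,0,0,0,0,-1],[0,0,0,0,0,0,-1],[0,0,-0.5,0,0,0,-1],[0,0,-0.5,0,0,0,-1],[0,0,-0.5,0,0,0,-1]]]' ; python3 r.py
python3 -m handwheel '[[[0,0,-0.5,0,0,0,-1],[0,0,-0.5,0,0,0,-1],[0,0,-0.5,0,0,0,-1],[0,0,-0.5,0,0,0,-1],[0,0,-0.5,0,0,0,-1],[0,0,-0.5,0,0,0,-1],[0,0,-0.5,0,0,0,-1],[0,0,-0.5,0,0,0,-1]]]' ; python3 r.py
```

```text
time: 31.8
tcp_pos: [0.5567, -0.1698, 0.116]
tool_rot: [0.0, 0.23, 0.973, -0.0]
force: [0.7, -0.6, 2.3]
opening: 0.0098
psi 2.677 q6 -1.551 pos [ 0.5567 -0.1698  0.116 ] F [ 0.68 -0.6   2.29] Ftool xy -0.88 -0.23 T [-0.036 -0.12  -0.004] op 0.0098
time: 32.6
tcp_pos: [0.5566, -0.1696, 0.1159]
tool_rot: [0.0, 0.152, 0.988, 0.0]
force: [1.3, -0.2, 3.1]
opening: 0.0101
psi 2.836 q6 -1.71 pos [ 0.5566 -0.1696  0.1159] F [ 1.26 -0.15  3.08] Ftool xy -1.24 0.23 T [-0.077 -0.238 -0.059] op 0.0101
time: 33.4
tcp_pos: [0.557, -0.1692, 0.1159]
tool_rot: [0.001, -0.057, 0.998, 0.0]
force: [1.9, 0.4, 2.1]
opening: 0.0103
psi 3.255 q6 -2.129 pos [ 0.557  -0.1692  0.1159] F [1.9  0.42 2.07] Ftool xy -1.93 0.21 T [ 0.131 -0.345 -0.043] op 0.0103
```

```bash
python3 -m handwheel '[[[0,0,-0.5,0,0,0,-1],[0,0,-0.5,0,0,0,-1],[0,0,0,0,0,0,-1],[0,0,0,0,0,0,-1],[0,0,0,0,0,0,-1],[0,0,0,0,0,0,-1],[0,0,0,0,0,0,-1],[0,0,0,0,0,0,-1]]]' ; python3 r.py
python3 -m handwheel '[[[0,0,0,0,0,0,-1],[0,0,0,0,0,0,-1],[0,0,0,0,0,0,-1],[0,0,0,0,0,0,-1],[0,0,0,0,0,0,-1],[0,0,-0.5,0,0,0,-1],[0,0,-0.5,0,0,0,-1],[0,0,-0.5,0,0,0,-1]]]' ; python3 r.py
```

```text
time: 34.2
tcp_pos: [0.5566, -0.1694, 0.1159]
tool_rot: [0.0, -0.108, 0.994, 0.0]
force: [2.7, 2.4, 2.2]
opening: 0.0105
psi 3.358 q6 -2.232 pos [ 0.5566 -0.1694  0.1159] F [2.67 2.45 2.23] Ftool xy -3.14 1.82 T [ 0.492 -0.476  0.034] op 0.0105
time: 35.0
tcp_pos: [0.5565, -0.1695, 0.1158]
tool_rot: [0.0, -0.187, 0.982, 0.0]
force: [3.7, 3.3, 1.5]
opening: 0.0103
psi 3.517 q6 -2.391 pos [ 0.5565 -0.1695  0.1158] F [3.66 3.33 1.55] Ftool xy -4.63 1.75 T [ 0.525 -0.566 -0.046] op 0.0103
```

The readings are ambiguous and side force is now building to 5 N, so I'll stop turning, release, and see whether this pass moved the nut.

```bash
python3 -m handwheel '[[[0,0,0,0,0,0,-0.3],[0,0,0,0,0,0,-0.3],[0,0,0,0,0,0,-0.3],[0,0,0,0,0,-0.3,-0.3],[0,0,0,0,0,-0.4,-0.3],[0,0,0,0,0,-0.4,-0.3],[0,0,0,0,0,0,-1],[0,0,0,0,0,0,-1]]]' 20; python3 r.py
python3 - <<'E'
from bench import eyes
from h import *
c8=eyes.camera("side");np.savez("pics/side10.npz",**c8)
for n in(0,6,7,9,10):
    p=np.load(f"pics/side{n}.npz")["pixels"].astype(float)
    B=p[...,2]-p[...,0]; print(n); print(B[167:180,320:326].mean(1).round(1), B[167:180,322:324].mean(1).round(0))
E
```

```text
time: 35.8
tcp_pos: [0.5566, -0.1699, 0.1604]
tool_rot: [0.0, -0.186, 0.983, -0.0]
force: [0.5, 0.6, -1.1]
opening: 0.0017
psi 3.515 q6 -2.389 pos [ 0.5566 -0.1699  0.1604] F [ 0.51  0.64 -1.11] Ftool xy -0.71 0.41 T [ 0.    -0.019  0.04 ] op 0.0017
0
[-13.8  -2.7  32.7  45.5  36.7  31.8  14.3  -4.8  -3.2   8.   48.3  94.2
  95.2] [-20.   7.  82. 102.  88.  86.  50.   1.  -7.  -9.   0.  68.  81.]
6
[-16.   -3.5  34.5  47.7  38.8  22.3  -5.8  -5.7   0.   25.7 110.2 103.5
 100.7] [-23.   8.  88. 108.  94.  60.  -1.  -7.  -8.   4.  88.  86.  86.]
7
[-14.7  -7.   28.   45.2  39.2  22.8  -5.8  -7.   -0.7  29.7 110.3 103.2
  99.8] [-22.  -2.  72. 104.  94.  60.  -0.  -8.  -8.  11.  86.  86.  86.]
9
[-14.2  -3.5  34.5  46.5  38.8  22.5  -5.7  -6.7  -1.   30.  109.8 101.3
  98.5] [-21.   7.  86. 106.  93.  59.   0.  -6.  -8.  10.  86.  84.  84.]
10
[-14.7  -4.5  31.7  46.   38.7  23.3  -2.5  -6.3  -0.8  24.2 111.8 101.8
  99. ] [-22.   4.  80. 106.  92.  63.   7.  -6.  -8.   2.  87.  84.  84.]
```

This pass rotated 0.84 rad without raising the nut; if anything it dropped about 0.1 px on release. That fits a nut sitting at its stop and rolled back slightly by the side load. To be certain, I'll do one more gentle, well-centred turn, releasing with low side load, and then press again.

```bash
python3 -m handwheel '[[[0,0,1,0,0,0,-0.4],[0,0,1,0,0,0,-0.4],[0,0,1,0,0,0,-0.4],[0,0,1,0,0,0,-0.4],[0,0,1,0,0,0,-0.4],[0,0,1,0,0,0,-0.4],[0,0,1,0,0,0,-0.4],[0,0,1,0,0,0,-0.4]]]' ; python3 r.py
python3 -m handwheel '[[[0,0,0,0,0,0.2,-0.4],[0,0,0,0,0,0.3,-0.4],[0,0,0,0,0,0.3,-0.4],[0,0,0,0,0,0.3,-0.4],[0,0,0,0,0,0.06,-0.4],[0,0,0,0,0,0,-0.5],[0,0,0,0,0,0,-0.6],[0,0,0,0,0,0,-0.65]]]' ; python3 r.py
```

```text
time: 36.65
tcp_pos: [0.5555, -0.1692, 0.1583]
tool_rot: [-0.001, 0.232, 0.973, 0.0]
force: [0.9, -0.1, 0.2]
opening: 0.0257
psi 2.673 q6 -1.547 pos [ 0.5555 -0.1692  0.1583] F [ 0.95 -0.1   0.15] Ftool xy -0.89 0.34 T [-0.013 -0.033  0.008] op 0.0257
time: 37.45
tcp_pos: [0.557, -0.1699, 0.1142]
tool_rot: [0.001, 0.23, 0.973, -0.0]
force: [-0.7, 0.2, 0.4]
opening: 0.0147
psi 2.677 q6 -1.551 pos [ 0.557  -0.1699  0.1142] F [-0.7   0.16  0.44] Ftool xy 0.7 -0.17 T [-0.017  0.03   0.069] op 0.0147
```

```bash
python3 -m handwheel '[[[0,0,0,0,0,0,-0.7],[0,0,0,0,0,0,-0.75],[0,0,0,0,0,0,-0.8],[0,0,0,0,0,0,-0.85],[0,0,0,0,0,0,-0.9],[0,0,0,0,0,0,-1],[0,0,0,0,0,0,-1],[0,0,0,0,0,0,-1]]]' 30 ; python3 r.py
python3 -m handwheel '[[[0,0,0,0,0,0,-1],[0,0,-0.5,0,0,-0.001,-1],[0,0,-0.5,0,0,-0.001,-1],[0,0,-0.5,0,0,-0.001,-1],[0,0,-0.5,0,0,-0.001,-1],[0,0,-0.5,0,0,-0.001,-1],[0,0,-0.5,0,0,-0.001,-1],[0,0,-0.5,0,0,-0.001,-1]]]' ; python3 r.py
```

```text
time: 38.25
tcp_pos: [0.5567, -0.1698, 0.1136]
tool_rot: [0.0, 0.23, 0.973, -0.0]
force: [-0.5, -0.3, 2.4]
opening: 0.0111
psi 2.677 q6 -1.551 pos [ 0.5567 -0.1698  0.1136] F [-0.52 -0.28  2.44] Ftool xy 0.34 -0.48 T [-0.107 -0.177  0.06 ] op 0.0111
time: 39.05
tcp_pos: [0.5567, -0.1695, 0.1138]
tool_rot: [0.0, 0.048, 0.999, 0.0]
force: [1.0, -0.8, 2.0]
opening: 0.0112
psi 3.046 q6 -1.919 pos [ 0.5567 -0.1695  0.1138] F [ 0.99 -0.84  1.99] Ftool xy -1.07 -0.74 T [-0.014 -0.232 -0.18 ] op 0.0112
```

```bash
python3 -m handwheel '[[[0,0,-0.3,0,0,0,-1],[0,0,-0.3,0,0,0,-1],[0,0,-0.3,0,0,0,-1],[0,0,-0.3,0,0,0,-1],[0,0,-0.3,0,0,0,-1],[0,0,-0.3,0,0,0,-1],[0,0,-0.3,0,0,0,-1],[0,0,-0.3,0,0,0,-1]]]' ; python3 r.py
```

```text
time: 39.85
tcp_pos: [0.5567, -0.1693, 0.1138]
tool_rot: [0.0, -0.077, 0.997, 0.0]
force: [1.7, 1.3, 2.0]
opening: 0.0114
psi 3.296 q6 -2.17 pos [ 0.5567 -0.1693  0.1138] F [1.73 1.31 2.02] Ftool xy -1.91 1.03 T [ 0.101 -0.173  0.016] op 0.0114
```

Tz reached -0.18 and then slipped, so it is stick-slipping against the stop. I'll null the side load, nudge once more, and release gently.

```bash
python3 -m handwheel '[[[0,0,-0.3,-0.008,0.004,0,-1],[0,0,-0.3,0,0,0,-1],[0,0,0,0,0,0,-1],[0,0,0,0,0,0,-0.7],[0,0,0,0,0,0,-0.65],[0,0,0,0,0,0,-0.6],[0,0,0,0,0,0,-0.5],[0,0,0,0,0,0,-0.4]]]' 20; python3 r.py
python3 -m handwheel '[[[0,0,0,0,0,-0.3,-0.4],[0,0,0,0,0,-0.4,-0.4],[0,0,0,0,0,-0.4,-0.4],[0,0,0,0,0,0,-1],[0,0,0,0,0,0,-1],[0,0,0,0,0,0,-1],[0,0,0,0,0,0,-1],[0,0,0,0,0,0,-1]]]' 20; python3 r.py
python3 - <<'E'
from bench import eyes
from h import *
c8=eyes.camera("side");np.savez("pics/side11.npz",**c8)
for n in(0,6,7,9,10,11):
    p=np.load(f"pics/side{n}.npz")["pixels"].astype(float)
    B=p[...,2]-p[...,0]; print(n); print(B[167:180,320:326].mean(1).round(1), B[167:180,322:324].mean(1).round(0))
E
```

```text
time: 40.65
tcp_pos: [0.5563, -0.1693, 0.1132]
tool_rot: [-0.0, -0.108, 0.994, 0.0]
force: [0.1, 0.4, 0.8]
opening: 0.0254
psi 3.358 q6 -2.231 pos [ 0.5563 -0.1693  0.1132] F [0.07 0.42 0.75] Ftool xy -0.15 0.4 T [-0.018  0.059 -0.006] op 0.0254
time: 41.45
tcp_pos: [0.5562, -0.1692, 0.1568]
tool_rot: [-0.001, -0.108, 0.994, 0.0]
force: [-0.2, 0.0, 0.4]
opening: 0.0004
psi 3.358 q6 -2.231 pos [ 0.5562 -0.1692  0.1568] F [-0.24  0.03  0.37] Ftool xy 0.23 0.08 T [ 0.021 -0.001  0.032] op 0.0004
0
[-13.8  -2.7  32.7  45.5  36.7  31.8  14.3  -4.8  -3.2   8.   48.3  94.2
  95.2] [-20.   7.  82. 102.  88.  86.  50.   1.  -7.  -9.   0.  68.  81.]
6
[-16.   -3.5  34.5  47.7  38.8  22.3  -5.8  -5.7   0.   25.7 110.2 103.5
 100.7] [-23.   8.  88. 108.  94.  60.  -1.  -7.  -8.   4.  88.  86.  86.]
7
[-14.7  -7.   28.   45.2  39.2  22.8  -5.8  -7.   -0.7  29.7 110.3 103.2
  99.8] [-22.  -2.  72. 104.  94.  60.  -0.  -8.  -8.  11.  86.  86.  86.]
9
[-14.2  -3.5  34.5  46.5  38.8  22.5  -5.7  -6.7  -1.   30.  109.8 101.3
  98.5] [-21.   7.  86. 106.  93.  59.   0.  -6.  -8.  10.  86.  84.  84.]
10
[-14.7  -4.5  31.7  46.   38.7  23.3  -2.5  -6.3  -0.8  24.2 111.8 101.8
  99. ] [-22.   4.  80. 106.  92.  63.   7.  -6.  -8.   2.  87.  84.  84.]
11
[-14.5  -6.8  28.7  45.5  39.8  23.   -5.8  -5.2   1.2  33.7 111.  102.5
  99.5] [-22.  -1.  74. 103.  95.  62.  -1.  -6.  -8.   6.  88.  84.  84.]
```

All four passes end at the same height, so the nut is at its stop. In case the first press happened slightly short of it, I'll press again the same gentle way. Contact starts at z≈0.143 and the stop is at 0.1396.

```bash
python3 -m handwheel '[[[0,0,0,0.012,0,0.1,-1],[0,0,0,0,0,0.1,-1],[0,0,0,0,0,0.1,-1],[0,0,0,0,0,0.01,-1],[0,0,0,0,0,0.015,-1],[0,0,0,0,0,0,-1],[0,0,0,0,0,0,-1],[0,0,0,0,0,0,-1]]]'; python3 r.py
```

```text
time: 42.3
tcp_pos: [0.5564, -0.1696, 0.1449]
tool_rot: [0.0, -0.108, 0.994, -0.0]
force: [-0.4, -0.5, -0.2]
opening: 0.0001
psi 3.358 q6 -2.232 pos [ 0.5564 -0.1696  0.1449] F [-0.43 -0.49 -0.24] Ftool xy 0.52 -0.39 T [-0.004  0.007  0.022] op 0.0001
```

```bash
python3 -m handwheel '[[[0,0,0,0,0,0.02,-1],[0,0,0,0,0,0.02,-1],[0,0,0,0,0,0.02,-1],[0,0,0,0,0,0.02,-1],[0,0,0,0,0,0.02,-1],[0,0,0,0,0,0.01,-1],[0,0,0,0,0,0,-1],[0,0,0,0,0,0,-1]]]'; python3 r.py
```

```text
time: 43.1
tcp_pos: [0.5565, -0.1696, 0.1406]
tool_rot: [0.0, -0.108, 0.994, -0.0]
force: [-0.8, -0.5, 4.2]
opening: 0.0
psi 3.358 q6 -2.232 pos [ 0.5565 -0.1696  0.1406] F [-0.84 -0.51  4.21] Ftool xy 0.92 -0.31 T [0.012 0.099 0.057] op 0.0
```

```bash
python3 -m handwheel '[[[0,0,0,0,0,0.01,-1],[0,0,0,0,0,0.01,-1],[0,0,0,0,0,0.01,-1],[0,0,0,0,0,0.005,-1],[0,0,0,0,0,0,-1],[0,0,0,0,0,0,-1],[0,0,0,0,0,0,-1],[0,0,0,0,0,0,-1]]]'; python3 r.py
```

```text
time: 43.9
tcp_pos: [0.5567, -0.1697, 0.1396]
tool_rot: [0.0, -0.108, 0.994, -0.0]
force: [0.2, 0.6, 5.8]
opening: 0.0001
psi 3.358 q6 -2.232 pos [ 0.5567 -0.1697  0.1396] F [0.21 0.62 5.81] Ftool xy -0.33 0.56 T [ 0.051  0.145 -0.015] op 0.0001
```

```bash
python3 -m handwheel '[[[0,0,0,0,0,0.005,-1],[0,0,0,0,0,0,-1],[0,0,0,0,0,0,-1],[0,0,0,0,0,0,-1],[0,0,0,0,0,0,-1],[0,0,0,0,0,0,-1],[0,0,0,0,0,0,-1],[0,0,0,0,0,0,-1]]]'; python3 r.py; python3 -m handwheel '[[[0,0,0,0,0,0,-1],[0,0,0,0,0,0,-1],[0,0,0,0,0,0,-1],[0,0,0,0,0,0,-1],[0,0,0,0,0,0,-1],[0,0,0,0,0,0,-1],[0,0,0,0,0,0,-1],[0,0,0,0,0,0,-1]]]'; python3 r.py; python3 -m handwheel '[[[0,0,0,0,0,0,-1],[0,0,0,0,0,0,-1],[0,0,0,0,0,0,-1],[0,0,0,0,0,0,-1],[0,0,0,0,0,0,-1],[0,0,0,0,0,0,-1],[0,0,0,0,0,0,-1],[0,0,0,0,0,0,-1]]]'; python3 r.py
```

```text
time: 44.7
tcp_pos: [0.5568, -0.1698, 0.1396]
tool_rot: [0.001, -0.108, 0.994, -0.0]
force: [0.5, -0.1, 7.9]
opening: -0.0
psi 3.358 q6 -2.232 pos [ 0.5568 -0.1698  0.1396] F [ 0.5  -0.12  7.86] Ftool xy -0.46 -0.23 T [0.075 0.167 0.038] op -0.0
time: 45.5
tcp_pos: [0.5568, -0.1698, 0.1396]
tool_rot: [0.001, -0.108, 0.994, -0.0]
force: [-1.2, -0.2, 7.2]
opening: 0.0002
psi 3.358 q6 -2.232 pos [ 0.5568 -0.1698  0.1396] F [-1.17 -0.23  7.2 ] Ftool xy 1.19 0.03 T [0.047 0.112 0.011] op 0.0002
time: 46.3
tcp_pos: [0.5568, -0.1698, 0.1396]
tool_rot: [0.001, -0.108, 0.994, -0.0]
force: [-0.4, 0.5, 7.1]
opening: 0.0001
psi 3.358 q6 -2.232 pos [ 0.5568 -0.1698  0.1396] F [-0.39  0.51  7.08] Ftool xy 0.27 0.58 T [0.064 0.114 0.022] op 0.0001
```

```bash
python3 -m handwheel '[[[0,0,0,0,0,-0.03,-1],[0,0,0,0,0,-0.05,-1],[0,0,0,0,0,-0.1,-1],[0,0,0,0,0,-0.3,-1],[0,0,0,0,0,-0.5,-1],[0,0,0,0,0,-0.5,-1],[0,0,0,0,0,-0.3,-1],[0,0,0,0,0,0,-1]]]'; python3 r.py
python3 - <<'E'
from bench import eyes
from h import *
c=eyes.camera("side");np.savez("pics/side12.npz",**c)
x0,y0=295,135
a=c["pixels"][y0:y0+60,x0:x0+50]; b=np.load("pics/side0.npz")["pixels"][y0:y0+60,x0:x0+50]
cv2.imwrite(f"pics/side12.png",cv2.resize(np.hstack([b,a]),None,fx=8,fy=8,interpolation=cv2.INTER_CUBIC))
for n in(0,11,12):
    p=np.load(f"pics/side{n}.npz")["pixels"].astype(float)
    B=p[...,2]-p[...,0]; print(n); print(B[167:180,320:326].mean(1).round(1), B[167:180,322:324].mean(1).round(0))
d=cv2.absdiff(np.load("pics/side0.npz")["pixels"],c["pixels"]).max(2); m=(d>60).astype(np.uint8)
n,l,s,ce=cv2.connectedComponentsWithStats(m); print([x.tolist() for x in s[1:] if x[4]>15])
E
```

```text
time: 47.1
tcp_pos: [0.5575, -0.1701, 0.2124]
tool_rot: [0.002, -0.108, 0.994, -0.001]
force: [-0.0, 0.7, -0.0]
opening: -0.0002
psi 3.358 q6 -2.232 pos [ 0.5575 -0.1701  0.2124] F [-0.02  0.74 -0.02] Ftool xy -0.14 0.73 T [ 0.013 -0.03  -0.015] op -0.0002
0
[-13.8  -2.7  32.7  45.5  36.7  31.8  14.3  -4.8  -3.2   8.   48.3  94.2
  95.2] [-20.   7.  82. 102.  88.  86.  50.   1.  -7.  -9.   0.  68.  81.]
11
[-14.5  -6.8  28.7  45.5  39.8  23.   -5.8  -5.2   1.2  33.7 111.  102.5
  99.5] [-22.  -1.  74. 103.  95.  62.  -1.  -6.  -8.   6.  88.  84.  84.]
12
[-15.2  -4.   34.2  47.7  38.7  22.   -5.5  -5.8   1.2  33.2 109.5 102.7
  99. ] [-23.   6.  86. 108.  92.  60.  -0.  -6.  -7.   6.  87.  86.  84.]
[[295, 0, 209, 147, 9953], [481, 0, 72, 206, 6857], [540, 0, 20, 80, 972], [478, 24, 18, 2, 19], [501, 26, 7, 26, 30], [428, 201, 14, 49, 404], [539, 202, 6, 16, 44], [483, 204, 19, 40, 351], [528, 227, 2, 19, 20], [445, 252, 53, 74, 2694], [508, 267, 16, 41, 215], [524, 287, 12, 11, 66], [499, 299, 3, 13, 17]]
```

View pics/side12.png

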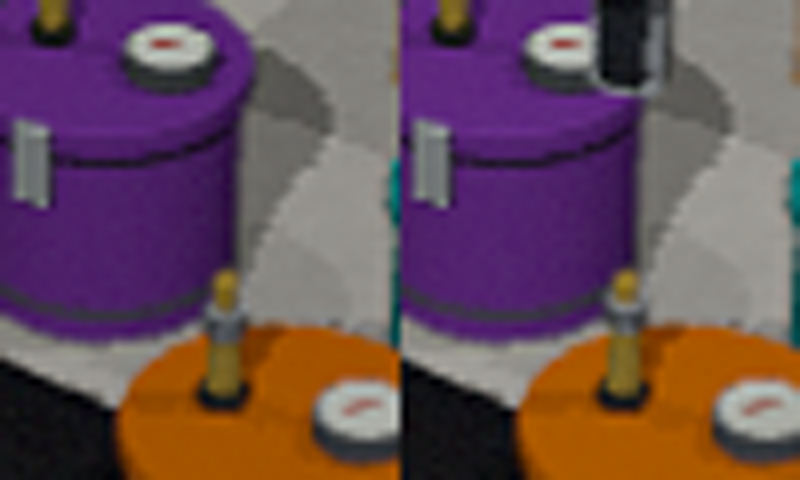

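The valve is upright with the tip back at its starting row (169) and the nut still raised. The only image differences are the arm and its shadow. Handing in.

```bash
python3 -c "
from bench import job;print(job.sign_off())"
```

```text
the job is handed in; nothing more can be done
None
```

I unscrewed the orange canister's lock nut counter-clockwise to its stop in four grips. I then pressed the freed tip fully down and held it for more than 2 s. I pressed twice, because I was not sure the nut was fully up the first time. I handed in at about 47 s of the 72 s allowed.

**Tip press:** I felt the tip at z ≈ 0.143 m (h ≈ −0.5 mm) and its hard stop at 0.1396 m, which is about 3.5 mm of travel. The highest force I read on it was about 7.9 N, against the 12 N limit.

**Last checks:** in the side camera the tip is back at its starting image row, the valve stands upright, and the nut is still raised. Only the arm and its shadow differ from the first picture. I did not take a last top-camera picture.

**Weaker evidence on the nut:**
- **Height:** the two nut edges disagreed, at about 0.93 px (2.9 mm) and 1.28 px (3.9 mm) of rise. A full turn to the stop should give about 1.2–1.3 px.
- **Torque:** I felt the stop clearly in two passes (0.42 and 0.18 N m). The third pass read only about 0.05 N m, with the fingers apparently slipping. Side force rose to about 5 N on that pass, and the nut seemed to drop about 0.1 px.
- **Why I take it as at the stop:** the fourth pass brought the nut back to the same height, and further turning did not raise it.

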